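# Show a lacquer cup's foot to the inspection camera

### The arm

A 6-joint arm with a two-finger parallel gripper is mounted at the origin on the work surface. World frame = base frame: x ahead of the robot, y to its left, z up, the work surface at z = 0. Lengths are in m, angles in degrees, forces in N, time in s.
With the tool pointing down it reaches from about 0.4 to 0.825 m from the base axis. Payload 7 kg.
Tool frame: the origin (TCP) lies on the centre line of the jaws, within the pads' length; the fingertips stand r.nose_length ahead of it and the grasp point (between the pads) lies 2 mm behind it (r.nose_length is the distance from the TCP to the fingertips, in m); z points along the fingers, y is the direction in which the jaws open and shut (so a half turn about z gives the same grasp; the last joint's range is limited). The gripper opens to 88 mm and grips with 3 to 60 N. Pads are 19 mm wide; open, the fingers measure 130 mm over their backs; the gripper's body (78 mm by 193 mm) begins 47 mm behind the grasp point.
Start: joints at [-57.863, 20.546, 0.682, 0, -70.136, -16.507], TCP at [0.182, -0.65, 0.244] pointing down, gripper open.
Joint ranges: [-176.03, 176.03], [-82.01, 121.73], [-58.28, 71.71], [-173.87, 95.51], [-174.79, -0.11], [-173.66, 173.66]. Speed limits (degrees/s): [136.94, 136.94, 172.46, 180, 180, 180].

### API

Orientations are given as [roll, pitch, yaw] about the fixed x, y, z axes, in that order (R = Rz(yaw) Ry(pitch) Rx(roll)).
In Python, from plant import r gives the robot as it stands.
- The arm moves only by the tool apply_moves, never from a script. Its argument "targets" is a list of rows, each a list of 3 entries, a list of its own where there are three numbers: the shift along the tool's x, y, z scaled (see below), then the turn, a rotation vector about the tool's x, y, z scaled (see below), then the finger opening in mm, from 0 to 87.6. A call has 1 to 5 rows; each row shifts and turns the pose as measured when the row begins, along the tool's axes as they then stand; what a row does not reach is not made up. The controller multiplies each number of a shift by 0.04 m and each number of a turn by 8 degrees. A row lasts 1/10 s, in which the tool goes at most 50 mm and 8.59 degrees, less where a joint would pass 70% of its speed; a pose out of reach is approached as far as the arm can. A call with a number of a shift or a turn outside -1 to 1 is refused whole. A call with a gripper value outside its range is refused whole. The fingers move at their own pace and stop on an object; "squeeze" is the grip in N (left out, the last holds). Time passes only in rows, so rows that do not move let the fingers close. It gives the time, the measured TCP pose, the force and the opening at its end, in the units of the state.
- r.get_state(): the state, without advancing time (a new reading comes with each control period).
- r.capture(name): name is "side" or "top"; returns a dict with "img" (384x512x3 uint8, blue, green, red), "z_map" (384x512 float32, m along the optical axis (not along the pixel's ray), 0 where there is no reading), "fx", "fy", "cx", "cy" (pixels), "camera_from_world" (4x4, takes a point from world to camera coordinates). Camera axes: x right, y up, looking along -z (the intrinsics and any distortion apply to the point x, -y, -z); pixel columns grow to the right and rows downward; lengths in m; the calibration is good to about 2 mm. A picture is of the moment at which its call begins.
- r.close_job(): hands the job in, once; it reports no verdict.
The state is a dict: "time_s": time; "joints": joint angles; "qd": joint speeds; "joint_torque": joint torques, N m; "tcp_pos": TCP position; "eef_rot": TCP orientation; "contact_force": force on the tool from outside, world axes, zero at the start; "moment": the same for the moment, N m; "gripper_width": finger opening in m.
Only numpy, scipy, OpenCV 4.12 (cv2) and the standard library are available. Lean on these libraries where they do the work, as an engineer would, in place of code of your own. Each camera call takes 0.05 s, during which the arm holds its last target.

### The job

The cup in the wooden stand needs its foot photographed: press the sprung knob down and, keeping it down, turn it clockwise to its stop so the steel keeper swings clear, then lift the cup out of the stand. Hold it in the air in front of the inspection camera, mouth up and away from the lens, its underside square to the lens, centred on the line of sight and 15 cm from the glass, and finish there, still holding the cup steady. Do not touch the camera with the cup or disturb the other things on the table.

Things in the scene. Friction and masses are not known exactly. Their poses are not given: they have to be found in the camera images.
- stand: fixed wooden stand 110 x 230 x 20 mm; origin at the centre of its underside, y axis along its length, z up. At y = +60 mm is the cup's socket, a round collar (inside diameter 60 mm, outside 72 mm) from 20 to 36 mm above the table. At y = -60 mm is the post with the press-turn knob; at y = -96 mm a steel upright 104 mm high with the knob's catch.
- knob_grip (a point): grip point of the knob, on its upright axis, 136 mm above the table with the knob up. The grip is a black upright wing 14 mm thick, 44 mm long, 38 mm tall, its top 14 mm above this point and its foot 24 mm below. This point's y axis lies along the wing's length and points the way the keeper bar points; it turns with the knob.
- keeper_tip (a point): outer end of the keeper, a flat steel bar (14 mm wide, 8 mm thick, underside 104 mm above the table) fixed to the knob under the wing and reaching 135 mm out from the knob's axis. At first it lies over the cup's mouth, 14 mm above the rim. This point is on the bar's centre line.
- plunger (a joint): how far the knob and keeper are pressed down, m: 0 up, 0.009 fully down. Sprung: 3.5 N to start, 10 N fully down; comes back up when let go. The catch blocks turning unless it is pressed more than about 0.006.
- keeper (a joint): turn of the knob and keeper, rad: 0 keeper over the cup (as at the start), growing clockwise seen from above, to a hard stop at 1.2. Light friction, stays where it is left.
- cup: the cup to be shown: black lacquer, straight-sided, open, round, outside diameter 56 mm (52 mm at the foot), 70 mm high, wall 4 mm, about 100 g. Origin at the centre of its underside, z axis along its axis towards the mouth. It starts in the stand's socket, its underside 20 mm above the table.
- camera: fixed inspection camera on a plate 120 x 110 mm: a grey barrel with a white ring light (72 mm across) round its lens, looking upwards and towards the robot's side of the table, 55 degrees above level; under 125 mm high. Origin under the plate, 30 mm from its centre towards its front edge; the camera looks towards -x; z up.
- lens (a point): centre of the lens glass, 85 mm above the table; z axis along the line of sight, away from the camera.
- view (a point): the point in the air where the centre of the cup's underside belongs: 150 mm from the lens on its line of sight, 208 mm above the table; z axis along the line of sight, away from the camera (the cup's z axis should point the same way: the cup leans 35 degrees from upright).
- spare_cup: a second black lacquer cup, same shape as the task's cup (56 mm across, 70 mm high) but standing on the table; a bystander
- thinner: small amber jar with a dark cap, 36 mm across, 75 mm high; a bystander
- trinket_box: squat closed black lacquer box, 80 mm across, 46 mm high; a bystander
- round_box: closed dark brown round box, 92 mm across, 72 mm high; a bystander
- bowl: open black bowl, 100 mm across, 45 mm high; a bystander
- brush: paint brush lying down, 170 mm long; a bystander
- paint_cup: small white open cup, 60 mm across, 45 mm high; a bystander
- cup_seat (a point): centre of the socket's floor on the stand, 20 mm above the table; the cup's underside starts here.
There are look-alikes about, which are no part of the job. Leave any red or turquoise look-alike of the cup alone.

How it is judged:
By the outcome, as a careful person would: the job done as asked, in the order asked, and still so for the second after the job is handed in, while the arm keeps its last pose, push and grip.
It also fails if it takes over 54 s, if anything falls off the work surface, if the arm or the gripper's body presses on something with over 40 N, if the wrist force passes 120 N, or if a joint passes its speed limit or range.

## Working session

There is one attempt and no reset: what is moved stays moved. The work goes in short steps, Python scripts to look and compute and a tool call to move; the robot and the scene stay as the last step left them, time stands still between calls to the robot, and variables do not carry over. Pictures are saved under pics/ and viewed, and the job is handed in when it is done.

Besides the shell and the picture viewer there is one more tool, called after "Call:" as name(argument=value, ...) on one line, values as JSON. apply_moves: Moves the arm, as the interface text tells. Its arguments: {"type":"object","properties":{"targets":{"type":"array","items":{"type":"array"}},"squeeze":{"type":"number"}},"required":["targets"]}

```bash
mkdir -p pics; ls; python3 - <<'E'
from plant import r
import cv2,numpy as np
s=r.get_state(); print(s, r.nose_length)
for n in("side","top"):
    c=r.capture(n); cv2.imwrite(f"pics/{n}0.png",c["img"]); np.savez(f"{n}0.npz",**c)
    print(n,c["fx"],c["fy"],c["cx"],c["cy"],c["camera_from_world"].round(4).tolist(),[k for k in c], (c["z_map"]>0).mean())
E
```

```text
pics
{'time_s': 0.0, 'joints': array([-5.78629554e+01,  2.05911929e+01,  6.34612449e-01, -2.01164636e-02,
       -7.01356217e+01, -1.65075635e+01]), 'qd': array([-0.07481657,  0.05287968,  0.02899702,  0.01766658,  0.00784425,
        0.00314926]), 'joint_torque': array([-1.63360477e-03, -5.82714951e+01,  2.93061233e+01,  6.99728251e+00,
        6.99762837e-03, -2.05653159e-04]), 'tcp_pos': array([ 0.18171921, -0.64960826,  0.24263178]), 'eef_rot': array([ 1.79906224e+02, -8.06966893e-03, -1.64377363e+02]), 'contact_force': array([-0.44345277, -0.06433307, -1.05949672]), 'moment': array([-0.03143761,  0.0019079 ,  0.01370067]), 'gripper_width': 0.08796800808635148} 0.017
side 473.4101807613841 473.4101807613841 251.66959986018185 198.53725531313174 [[-0.9719, -0.2355, -0.0058, 0.5612], [0.1768, -0.7452, 0.643, -0.2213], [-0.1558, 0.6239, 0.7658, -1.2811], [0.0, 0.0, 0.0, 1.0]] ['img', 'z_map', 'fx', 'fy', 'cx', 'cy', 'camera_from_world'] 0.9958953857421875
top 449.764908825827 449.764908825827 256.795022190116 192.73259139329295 [[0.0094, -0.9999, -0.0061, 0.0005], [0.9769, 0.0079, 0.2134, -0.6033], [-0.2133, -0.008, 0.977, -1.2047], [0.0, 0.0, 0.0, 1.0]] ['img', 'z_map', 'fx', 'fy', 'cx', 'cy', 'camera_from_world'] 0.995880126953125
```

View pics/side0.png

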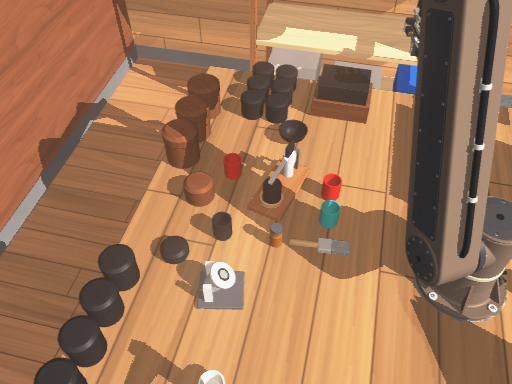

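View pics/top0.png

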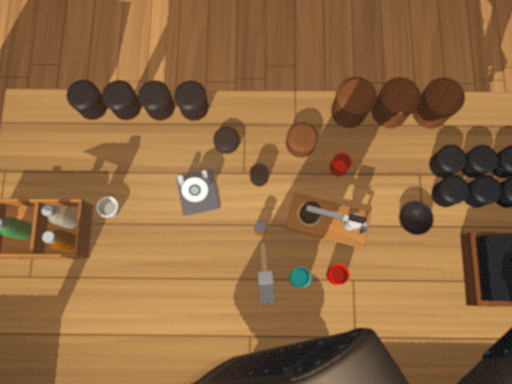

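The top view shows the stand at about (330,218) with the cup at (310,212), the knob at about (357,222), the camera at (198,190), the spare cup at (259,174) and the thinner near (261,228). The side view agrees. I'll zoom in next.

```bash
cat > h.py <<'E'
import numpy as np, cv2
from scipy.spatial.transform import Rotation as Ro
def pts(c):
    h,w=c["z_map"].shape; v,u=np.mgrid[0:h,0:w]; z=c["z_map"]
    x=(u-c["cx"])/c["fx"]*z; y=(v-c["cy"])/c["fy"]*z
    P=np.stack([x,-y,-z],-1); M=c["camera_from_world"]
    return (P-M[:3,3])@M[:3,:3]
def ray(c,u,v,h):
    M=c["camera_from_world"];R=M[:3,:3]
    o=-R.T@M[:3,3]; d=R.T@np.array([(u-c["cx"])/c["fx"],-(v-c["cy"])/c["fy"],-1])
    return o+d*(h-o[2])/d[2]
def proj(c,p):
    q=c["camera_from_world"]@np.append(p,1); return np.array([c["cx"]+c["fx"]*q[0]/-q[2], c["cy"]+c["fy"]*q[1]/q[2]])
def load(n): return dict(np.load(n))
E
python3 - <<'E'
from h import *
t=load("top0.npz");s=load("side0.npz")
a=t["img"][150:300,170:400]; cv2.imwrite("pics/t0z.png",cv2.resize(a,None,fx=3.4,fy=3.4,interpolation=cv2.INTER_CUBIC))
a=s["img"][120:320,150:370]; cv2.imwrite("pics/s0z.png",cv2.resize(a,None,fx=3,fy=3,interpolation=cv2.INTER_CUBIC))
for n,c in(("t",t),("s",s)):
    P=pts(c)
    for nm,(u,v) in dict(t=dict(cup=(310,212),knob=(357,222),lens=(196,188),spare=(259,174),tab=(230,250),stand=(325,232)),s=dict(cup=(271,190),lens=(223,275),knob=(291,155),tab=(240,320)))[n].items(): print(n,nm,P[v,u].round(4))
E
```

```text
t cup [ 0.556  -0.1478  0.0271]
t knob [ 0.5143 -0.2624  0.1168]
t lens [0.6105 0.1748 0.0875]
t spare [6.73e-01 2.00e-04 7.70e-03]
t tab [ 0.4474  0.0822 -0.0005]
t stand [ 0.5    -0.1912  0.0157]
s cup [ 0.5485 -0.1203  0.0924]
s lens [0.6075 0.1815 0.087 ]
s knob [ 0.5158 -0.254   0.1129]
s tab [ 0.5481  0.2483 -0.0033]
```

View pics/t0z.png

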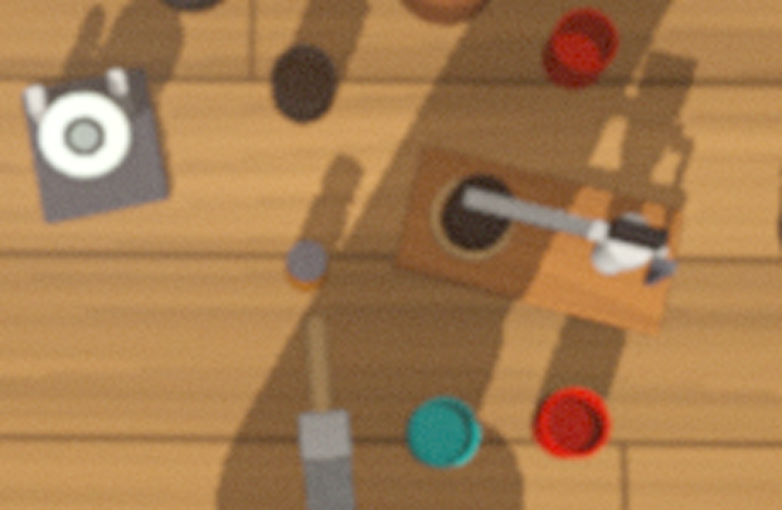

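View pics/s0z.png

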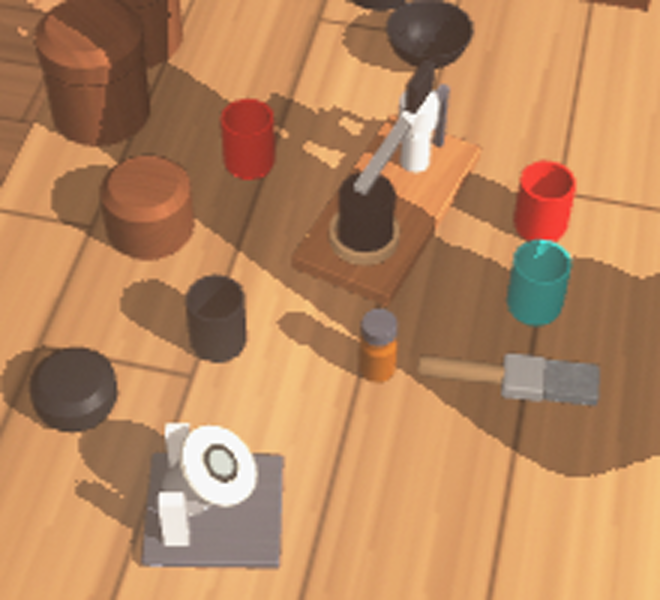

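```bash
python3 - <<'E'
from h import *
t=load("top0.npz");s=load("side0.npz")
for nm,c in(("t",t),("s",s)):
    P=pts(c); img=c["img"].astype(int); X,Y,Z=P[...,0],P[...,1],P[...,2]
    reg=(X>.42)&(X<.62)&(Y>-.34)&(Y<-.05)
    dark=img.max(-1)<75
    m=reg&dark&(Z>.12); print(nm,"wing",m.sum(),P[m].mean(0).round(4),Z[m].max().round(4))
    mt=reg&dark&(Z>.143)
    if mt.sum()>5:
        q=P[mt]; r_=cv2.minAreaRect(q[:,:2].astype(np.float32)*1000); print(" wing top",mt.sum(),q.mean(0).round(4),r_)
    sat=img.max(-1)-img.min(-1)
    m=reg&(sat<40)&(Z>.100)&(Z<.120)&(img.max(-1)>80)
    q=P[m]; 
    print(" bar",m.sum(),q.mean(0).round(4)); r_=cv2.minAreaRect(q[:,:2].astype(np.float32)*1000); print(r_)
    m=reg&(abs(Z-.022)<.006); q=P[m]; r_=cv2.minAreaRect(q[:,:2].astype(np.float32)*1000); print(" stand",m.sum(),r_)
    # cup rim / dark
    m=reg&dark&(Z>.080)&(Z<.098); 
    if m.sum(): q=P[m]; print(" rim",m.sum(),q.mean(0).round(4),cv2.minEnclosingCircle(q[:,:2].astype(np.float32)*1000))
    # ring
    reg2=(X>.5)&(X<.75)&(Y>.1)&(Y<.28)
    m=reg2&(img.min(-1)>170)&(Z>.04)
    n,l,st,ce=cv2.connectedComponentsWithStats(m.astype(np.uint8)); i=1+np.argmax(st[1:,4]); m=l==i
    q=P[m]; ce=q.mean(0); u,sv,vt=np.linalg.svd(q-ce); print(" ring",m.sum(),ce.round(4),"n",vt[2].round(3),"2*rad",2*np.linalg.norm(q-ce,axis=1).max())
    m=reg2&(Z<.03)&(sat<30)&(img.max(-1)<140)&(Z>.0); q=P[m]; print(" plate",m.sum(),cv2.minAreaRect(q[:,:2].astype(np.float32)*1000))
E
```

```text
t wing 57 [ 0.5195 -0.2556  0.1474] 0.1543
 wing top 51 [ 0.5199 -0.2558  0.1484] ((519.9610595703125, -255.44178771972656), (36.71390914916992, 9.48365592956543), 76.47877502441406)
 bar 334 [ 0.5313 -0.2079  0.1095]
((528.7571411132812, -211.48873901367188), (172.2705841064453, 38.66243362426758), 81.04456329345703)
 stand 1699 ((536.2840576171875, -200.87420654296875), (229.3264923095703, 110.27400207519531), 75.78594970703125)
 rim 54 [ 0.5417 -0.138   0.087 ] ((548.7086791992188, -142.33050537109375), 26.76336669921875)
 ring 428 [0.612  0.1846 0.0833] n [-0.494  0.06   0.867] 2*rad 0.10926017686528008
 plate 662 ((647.5206298828125, 175.6608428955078), (120.58013916015625, 200.7615203857422), 86.85841369628906)<stdin>:7: RuntimeWarning: Mean of empty slice.
  ret = um.true_divide(
Traceback (most recent call last):
ValueError: zero-size array to reduction operation maximum which has no identity
```

```bash
python3 - <<'E'
from h import *
t=load("top0.npz");s=load("side0.npz")
a=t["img"][195:255,280:380]; cv2.imwrite("pics/t0zz.png",cv2.resize(a,None,fx=8,fy=8,interpolation=cv2.INTER_NEAREST))
a=t["img"][160:220,165:265]; cv2.imwrite("pics/t0cam.png",cv2.resize(a,None,fx=8,fy=8,interpolation=cv2.INTER_NEAREST))
a=s["img"][130:220,240:340]; cv2.imwrite("pics/s0zz.png",cv2.resize(a,None,fx=6,fy=6,interpolation=cv2.INTER_NEAREST))
E
```

```text
(no output)
```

View pics/t0zz.png

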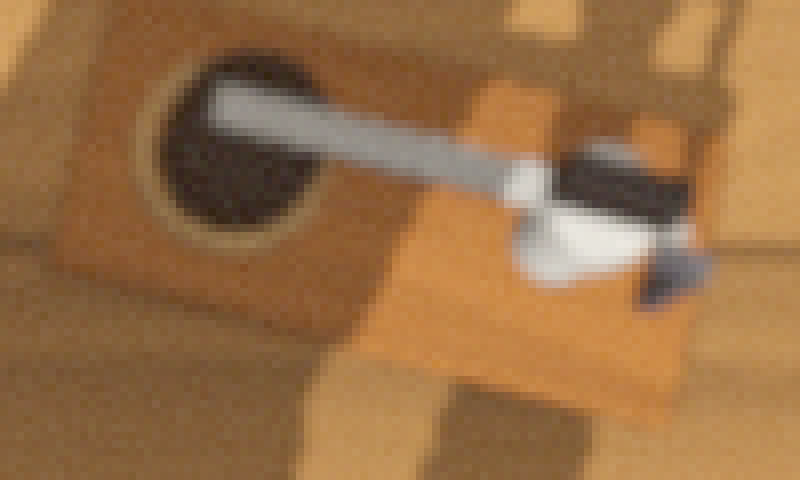

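View pics/t0cam.png

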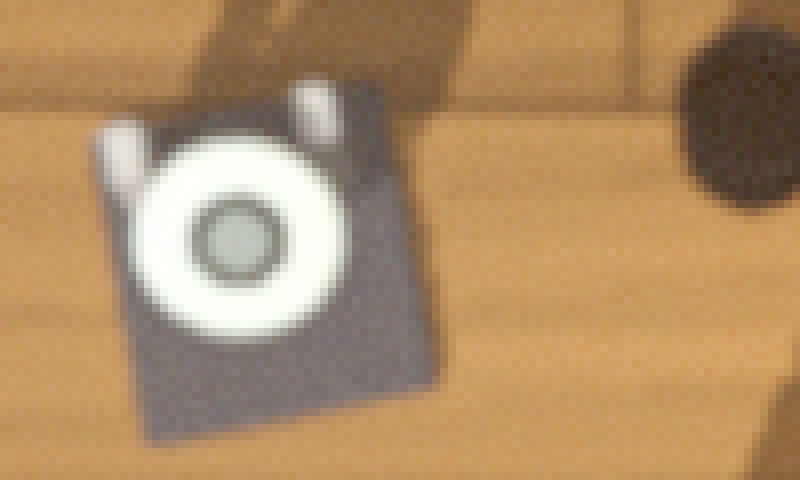

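View pics/s0zz.png

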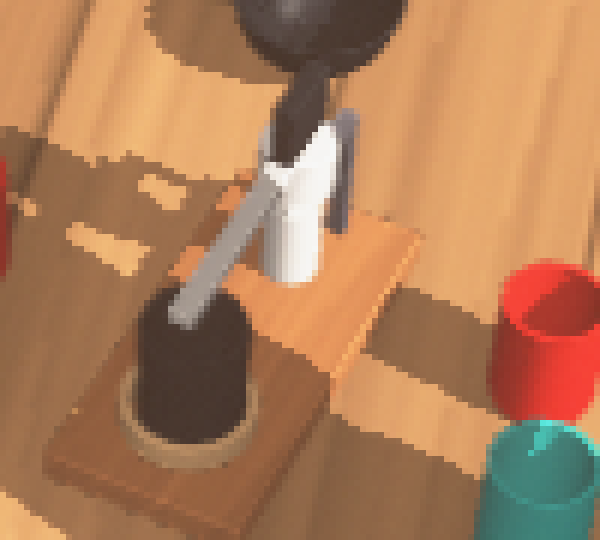

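```bash
python3 - <<'E'
from h import *
t=load("top0.npz");s=load("side0.npz")
def T(u,v,h): return ray(t,280+u/8-.5,195+v/8-.5,h)
def C(u,v,h): return ray(t,165+u/8-.5,160+v/8-.5,h)
def S(u,v,h): return ray(s,240+u/6-.5,130+v/6-.5,h)
A,B=T(555,150,.15),T(690,182,.15); print("wing top edge far",A,B,np.linalg.norm(A-B),np.degrees(np.arctan2(*(A-B)[1::-1])))
A2=T(553,185,.15);B2=T(688,212,.15);print("near guess",A2,B2,(A+B+A2+B2)/4)
a,b=T(210,80,.112),T(205,125,.112);print("tip",a,b,(a+b)/2,np.linalg.norm(a-b))
a,b=S(170,308,.112),S(190,325,.112);print("tip side",a,b)
print("wing top side",S(307,68,.15),S(283,90,.15),S(315,75,.15))
# stand corners
co=[T(52,262,.02),T(668,425,.02),T(108,0,.02)]
print("stand corners",co)
# lens
img=t["img"]; P=pts(t)
m=(img.min(-1)>170); m[:, :160]=0;m[:,240:]=0;m[:170]=0;m[220:]=0
n,l,st,ce=cv2.connectedComponentsWithStats(m.astype(np.uint8));i=1+np.argmax(st[1:,4]);print(st[i],ce[i])
cn=cv2.findContours((l==i).astype(np.uint8),cv2.RETR_EXTERNAL,cv2.CHAIN_APPROX_NONE)[0][0]
print("hull ell",cv2.fitEllipse(cn))
print("lens top",C(240,237,.085))
img=s["img"]; m=(img.min(-1)>170);m[:255]=0;m[310:]=0;m[:,:195]=0;m[:,245:]=0
n,l,st,ce=cv2.connectedComponentsWithStats(m.astype(np.uint8));i=1+np.argmax(st[1:,4]);print(st[i],ce[i])
print("lens side",ray(s,222.5,274.3,.085))
for nm,(u,v) in dict(bl=(152,440),br=(437,380),tr=(380,85),l=(118,260)).items():
    p=C(u,v,.01); px=P[int(160+v/8-1),int(165+u/8)]; print(nm,p.round(4),px.round(4))
E
```

```text
wing top edge far [ 0.53205997 -0.2349581   0.15      ] [ 0.52190055 -0.27833778  0.15      ] 0.0445534592770942 76.81902055399674
near guess [ 0.52054269 -0.23391617  0.15      ] [ 0.51206424 -0.27727629  0.15      ] [ 0.52164186 -0.25612208  0.15      ]
tip [ 0.56159889 -0.12709633  0.112     ] [ 0.54617086 -0.1252021   0.112     ] [ 0.55388488 -0.12614921  0.112     ] 0.015543883220405919
tip side [ 0.56163392 -0.13568403  0.112     ] [ 0.54996468 -0.12716809  0.112     ]
wing top side [ 0.52303529 -0.27564889  0.15      ] [ 0.53169769 -0.25728957  0.15      ] [ 0.51822075 -0.27156737  0.15      ]
stand corners [array([ 0.51217885, -0.07885683,  0.02      ]), array([ 0.45567109, -0.29764398,  0.02      ]), array([ 0.6086986 , -0.09973141,  0.02      ])]
[178 176  30  26 477] [192.9475891  188.48637317]
hull ell ((192.9477996826172, 188.38726806640625), (23.547283172607422, 31.116762161254883), 121.72219848632812)
lens top [0.60782797 0.17918882 0.085     ]
[211 262  25  27 405] [222.23950617 275.03950617]
lens side [0.60970588 0.17867022 0.085     ]
bl [0.5485 0.2197 0.01  ] [0.5493 0.2175 0.0143]
br [0.5716 0.1162 0.01  ] [0.5764 0.1175 0.0007]
tr [0.6833 0.1405 0.01  ] [ 0.6902  0.142  -0.0027]
l [0.6157 0.2352 0.01  ] [0.6195 0.2367 0.0065]
```

```bash
cat >> h.py <<'E'
def plan(pos,R,n=None,nmax=5):
    """print rows towards target (pos, Rotation) from the state"""
    from plant import r
    s=r.get_state(); p=s["tcp_pos"]; Rc=Ro.from_euler("xyz",s["eef_rot"],degrees=True)
    pos=np.array(pos,float); dp=pos-p; dw=(Rc.inv()*R).as_rotvec(degrees=True)
    print("t",round(s["time_s"],2),"p",p.round(4),"rpy",s["eef_rot"].round(2),"F",s["contact_force"].round(1),"w",round(s["gripper_width"]*1000,1),"J",s["joints"].round(0))
    print("left mm",(dp*1000).round(1),"tool",(Rc.inv().apply(dp)*1000).round(1),"rot",dw.round(2))
    k=max(int(np.ceil(max(np.linalg.norm(dp)/.038,np.linalg.norm(dw)/7.8))),1)
    if n: k=max(k,n)
    rows=[]
    for i in range(min(k,nmax)):
        Ri=Rc*Ro.from_rotvec(dw*i/k,degrees=True)
        rows.append([(Ri.inv().apply(dp/k)/.04).round(2).tolist(),(dw/k/8).round(2).tolist()])
    print("rows needed",k); [print(x) for x in rows]
def down(yaw): return Ro.from_euler("xyz",[180,0,yaw],degrees=True)
E
python3 - <<'E'
from h import *
plan([.5216,-.258,.235],down(-104))
E
```

```text
t 0.1 p [ 0.1817 -0.6497  0.2427] rpy [ 1.7992e+02 -1.0000e-02 -1.6437e+02] F [ 0.4 -0.1  0.2] w 87.4 J [-58.  21.   1.  -0. -70. -17.]
left mm [339.9 391.7  -7.7] tool [-432.8  285.6    8.1] rot [ 8.000e-02  4.000e-02 -6.037e+01]
rows needed 14
[[-0.77, 0.51, 0.01], [0.0, 0.0, -0.54]]
[[-0.81, 0.45, 0.01], [0.0, 0.0, -0.54]]
[[-0.84, 0.39, 0.01], [0.0, 0.0, -0.54]]
[[-0.87, 0.32, 0.01], [0.0, 0.0, -0.54]]
[[-0.89, 0.26, 0.01], [0.0, 0.0, -0.54]]
```

Call:
apply_moves(targets=[[[-0.77,0.51,0],[0,0,-0.54],60],[[-0.81,0.45,0],[0,0,-0.54],60],[[-0.84,0.39,0],[0,0,-0.54],60],[[-0.87,0.32,0],[0,0,-0.54],60],[[-0.89,0.26,0],[0,0,-0.54],60]])

```text
time_s: 0.6
tcp_pos: [0.3024, -0.5068, 0.2387]
eef_rot: [179.6, 0.0, -142.5]
contact_force: [0.5, -0.0, -0.9]
gripper_width: 0.0605
```

```bash
python3 -c "
from h import *
plan([.5216,-.258,.235],down(-104))"
```

```text
t 0.6 p [ 0.3024 -0.5068  0.2387] rpy [ 1.7956e+02  1.0000e-02 -1.4246e+02] F [ 0.5 -0.  -0.9] w 60.5 J [-40.  13. -10.  -0. -67. -12.]
left mm [219.2 248.8  -3.7] tool [-325.4   63.7    4.2] rot [  0.42   0.16 -38.46]
rows needed 9
[[-0.9, 0.18, 0.01], [0.01, 0.0, -0.53]]
[[-0.91, 0.11, 0.01], [0.01, 0.0, -0.53]]
[[-0.92, 0.04, 0.01], [0.01, 0.0, -0.53]]
[[-0.92, -0.03, 0.01], [0.01, 0.0, -0.53]]
[[-0.92, -0.1, 0.01], [0.01, 0.0, -0.53]]
```

Call:
apply_moves(targets=[[[-0.9,0.18,0],[0,0,-0.53],60],[[-0.91,0.11,0],[0,0,-0.53],60],[[-0.92,0.04,0],[0,0,-0.53],60],[[-0.92,-0.03,0],[0,0,-0.53],60],[[-0.92,-0.1,0],[0,0,-0.53],60]])

```text
time_s: 1.1
tcp_pos: [0.4266, -0.3609, 0.2377]
eef_rot: [179.4, 0.2, -120.4]
contact_force: [0.8, -1.0, -0.6]
gripper_width: 0.0597
```

```bash
python3 -c "
from h import *
plan([.5216,-.258,.235],down(-104))"
```

```text
t 1.1 p [ 0.4266 -0.3609  0.2377] rpy [ 179.44    0.22 -120.38] F [ 0.8 -1.  -0.6] w 59.7 J [-20.  10. -14.  -0. -66. -10.]
left mm [ 95.  102.9  -2.7] tool [-136.8  -30.     2.9] rot [  0.52   0.3  -16.38]
rows needed 4
[[-0.85, -0.19, 0.02], [0.02, 0.01, -0.51]]
[[-0.84, -0.25, 0.02], [0.02, 0.01, -0.51]]
[[-0.82, -0.31, 0.02], [0.02, 0.01, -0.51]]
[[-0.8, -0.36, 0.02], [0.02, 0.01, -0.51]]
```

Call:
apply_moves(targets=[[[-0.85,-0.19,0],[0.02,0.01,-0.51],60],[[-0.84,-0.25,0],[0.02,0.01,-0.51],60],[[-0.82,-0.31,0],[0.02,0.01,-0.51],60],[[-0.8,-0.36,0.02],[0.02,0.01,-0.51],60],[[0,0,0],[0,0,0],60]])

```text
time_s: 1.6
tcp_pos: [0.5261, -0.2492, 0.2356]
eef_rot: [-180.0, -0.0, -103.0]
contact_force: [-0.1, -0.7, -0.3]
gripper_width: 0.0601
```

```bash
python3 - <<'E'
from h import *
plan([.5216,-.258,.225],down(-104))
from plant import r
for n in("side","top"):
    c=r.capture(n);np.savez(f"{n}1.npz",**c)
    u,v=proj(c,[.5216,-.258,.15]).astype(int); a=c["img"][max(v-60,0):v+60,u-70:u+70]
    cv2.imwrite(f"pics/{n}1.png",cv2.resize(a,None,fx=5,fy=5,interpolation=cv2.INTER_CUBIC))
E
```

```text
t 1.6 p [ 0.5261 -0.2492  0.2356] rpy [-1.7997e+02 -1.0000e-02 -1.0300e+02] F [-0.1 -0.7 -0.3] w 60.1 J [ -6.  12. -12.   0. -66.  -7.]
left mm [ -4.5  -8.8 -10.6] tool [ 9.6  2.4 10.6] rot [-0.03 -0.01  1.  ]
rows needed 1
[[0.24, 0.06, 0.26], [-0.0, -0.0, 0.12]]
```

View pics/side1.png

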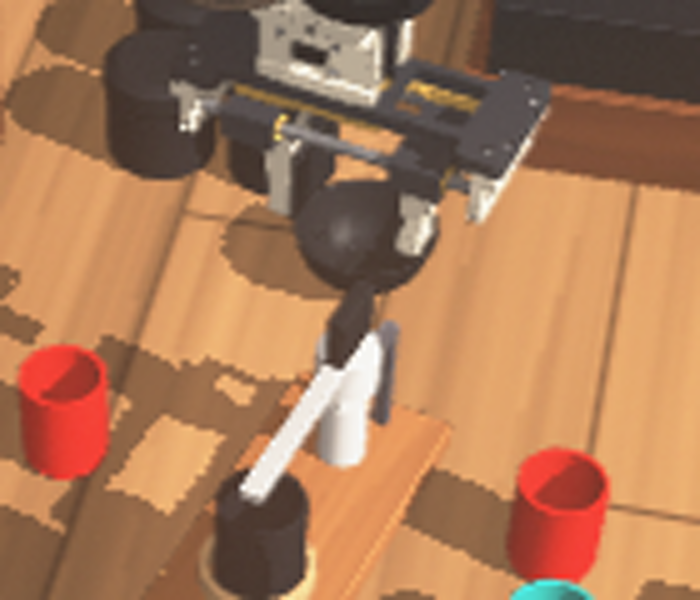

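View pics/top1.png

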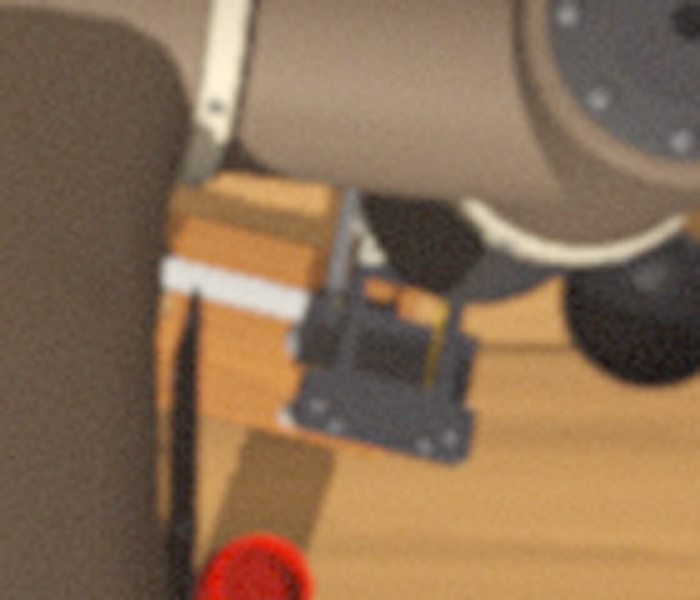

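The side view shows the jaws straddling the line above the wing at about (350,315), parallel to it. I'll descend now.

Call:
apply_moves(targets=[[[0.24,0.06,0.6],[0,0,0.12],60],[[0,0,0.7],[0,0,0],60],[[0,0,0.7],[0,0,0],60],[[0,0,0.4],[0,0,0],60],[[0,0,0],[0,0,0],60]])

```text
time_s: 2.2
tcp_pos: [0.5163, -0.2639, 0.1375]
eef_rot: [-180.0, -0.0, -104.7]
contact_force: [-0.6, 0.8, 0.7]
gripper_width: 0.0599
```

```bash
python3 - <<'E'
from h import *
plan([.5216,-.258,.136],down(-104))
from plant import r
for n in("side",):
    c=r.capture(n);np.savez(f"{n}2.npz",**c)
    u,v=proj(c,[.5216,-.258,.15]).astype(int); a=c["img"][max(v-50,0):v+50,u-60:u+60]
    cv2.imwrite(f"pics/{n}2.png",cv2.resize(a,None,fx=6,fy=6,interpolation=cv2.INTER_CUBIC))
E
```

```text
t 2.2 p [ 0.5163 -0.2639  0.1375] rpy [-1.7995e+02 -3.0000e-02 -1.0471e+02] F [-0.6  0.8  0.7] w 59.9 J [ -8.  17. -20.   0. -53.  -7.]
left mm [ 5.3  5.9 -1.5] tool [-7.1 -3.6  1.5] rot [-0.05 -0.03 -0.71]
rows needed 1
[[-0.18, -0.09, 0.04], [-0.01, -0.0, -0.09]]
```

View pics/side2.png

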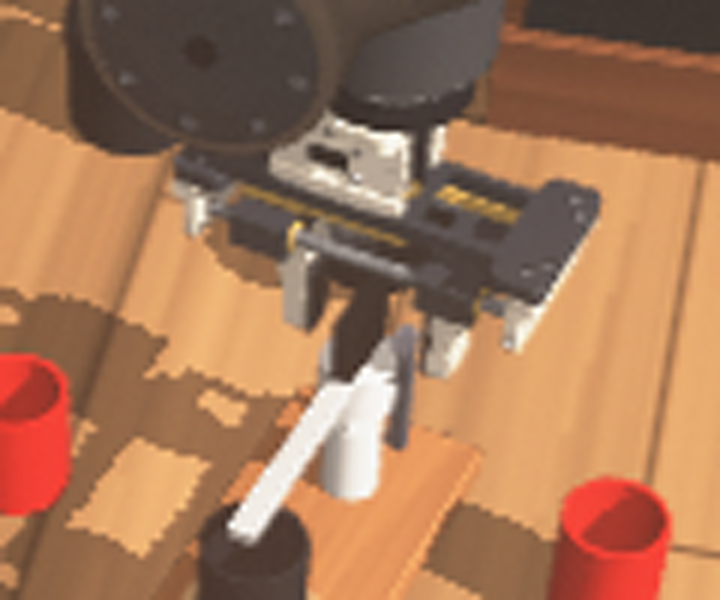

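Call:
apply_moves(targets=[[[-0.18,-0.09,0.03],[0,0,-0.09],60],[[0,0,0],[0,0,0],60]])

```text
time_s: 2.45
tcp_pos: [0.523, -0.259, 0.1395]
eef_rot: [-179.7, -0.1, -104.0]
contact_force: [0.9, 0.1, 0.3]
gripper_width: 0.0601
```

```bash
python3 - <<'E'
from h import *
plan([.5216,-.258,.136],down(-104))
E
```

```text
t 2.45 p [ 0.523  -0.259   0.1395] rpy [-1.7974e+02 -5.0000e-02 -1.0401e+02] F [0.9 0.1 0.3] w 60.1 J [ -7.  17. -19.   0. -54.  -7.]
left mm [-1.4  1.  -3.5] tool [-0.6  1.6  3.4] rot [-0.26 -0.05 -0.01]
rows needed 1
[[-0.02, 0.04, 0.09], [-0.03, -0.01, -0.0]]
```

Call:
apply_moves(targets=[[[0,0.04,0.09],[0,0,0],40],[[0,0,0],[0,0,0],10],[[0,0,0],[0,0,0],8],[[0,0,0],[0,0,0],8],[[0,0,0],[0,0,0],8]], squeeze=40)

```text
time_s: 2.95
tcp_pos: [0.5228, -0.2585, 0.1383]
eef_rot: [-179.5, -0.0, -104.0]
contact_force: [0.9, -0.0, 0.6]
gripper_width: 0.0253
```

```bash
python3 - <<'E'
from h import *
plan([.5216,-.258,.136],down(-104))
E
```

```text
t 2.95 p [ 0.5228 -0.2585  0.1383] rpy [-1.7948e+02 -4.0000e-02 -1.0397e+02] F [ 0.9 -0.   0.6] w 25.3 J [ -7.  17. -20.   0. -53.  -7.]
left mm [-1.2  0.5 -2.3] tool [-0.2  1.3  2.3] rot [-0.52 -0.04  0.03]
rows needed 1
[[-0.0, 0.03, 0.06], [-0.07, -0.0, 0.0]]
```

Call:
apply_moves(targets=[[[0,0,0.04],[0,0,0],5],[[0,0,0],[0,0,0],5],[[0,0,0],[0,0,0],5],[[0,0,0],[0,0,0],5]], squeeze=50)

```text
time_s: 3.35
tcp_pos: [0.523, -0.2585, 0.1367]
eef_rot: [-179.5, -0.0, -104.0]
contact_force: [0.1, 0.1, 0.5]
gripper_width: 0.0136
```

```bash
python3 - <<'E'
from h import *
plan([.5216,-.258,.136],down(-104))
E
```

```text
t 3.35 p [ 0.523  -0.2585  0.1367] rpy [-1.7947e+02 -4.0000e-02 -1.0397e+02] F [0.1 0.1 0.5] w 13.6 J [ -7.  17. -20.   0. -53.  -7.]
left mm [-1.4  0.5 -0.7] tool [-0.2  1.4  0.7] rot [-0.53 -0.04  0.03]
rows needed 1
[[-0.0, 0.04, 0.02], [-0.07, -0.0, 0.0]]
```

Call:
apply_moves(targets=[[[0,0,0.12],[0,0,0],5],[[0,0,0.12],[0,0,0],5],[[0,0,0],[0,0,0],5]], squeeze=55)

```text
time_s: 3.65
tcp_pos: [0.523, -0.2585, 0.1281]
eef_rot: [-179.4, -0.1, -103.9]
contact_force: [-2.5, 2.5, 8.3]
gripper_width: 0.0136
```

```bash
python3 - <<'E'
from h import *
plan([.523,-.2585,.127],down(-104))
E
```

```text
t 3.65 p [ 0.523  -0.2585  0.1281] rpy [-1.7944e+02 -6.0000e-02 -1.0394e+02] F [-2.5  2.5  8.3] w 13.6 J [ -7.  17. -20.   0. -52.  -7.]
left mm [-0.   0.  -1.1] tool [-0.   0.   1.1] rot [-0.56 -0.06  0.06]
rows needed 1
[[-0.0, 0.0, 0.03], [-0.07, -0.01, 0.01]]
```

Call:
apply_moves(targets=[[[0,0,0.04],[0,0,0.3],5],[[0,0,0.03],[0,0,0.5],5],[[0,0,0.03],[0,0,0.5],5]])

```text
time_s: 3.95
tcp_pos: [0.5234, -0.2587, 0.1276]
eef_rot: [-179.3, 0.0, -114.5]
contact_force: [-3.8, 3.7, 13.6]
gripper_width: 0.0137
```

```bash
python3 - <<'E'
from h import *
plan([.523,-.2585,.127],down(-173))
E
```

```text
t 3.95 p [ 0.5234 -0.2587  0.1276] rpy [-179.31    0.   -114.51] F [-3.8  3.7 13.6] w 13.7 J [ -7.  17. -20.   0. -51. -18.]
left mm [-0.4  0.2 -0.6] tool [0.  0.5 0.6] rot [-0.63  0.35 58.49]
rows needed 8
[[0.0, 0.0, 0.0], [-0.01, 0.01, 0.91]]
[[0.0, 0.0, 0.0], [-0.01, 0.01, 0.91]]
[[0.0, 0.0, 0.0], [-0.01, 0.01, 0.91]]
[[0.0, 0.0, 0.0], [-0.01, 0.01, 0.91]]
[[0.0, 0.0, 0.0], [-0.01, 0.01, 0.91]]
```

Call:
apply_moves(targets=[[[0,0,0.02],[0,0,0.65],5],[[0,0,0.02],[0,0,0.65],5],[[0,0,0.02],[0,0,0.65],5],[[0,0,0.02],[0,0,0.65],5],[[0,0,0.02],[0,0,0.65],5]])

```text
time_s: 4.45
tcp_pos: [0.5243, -0.2592, 0.1276]
eef_rot: [-179.2, 0.4, -141.4]
contact_force: [-1.9, 1.1, 10.1]
gripper_width: 0.0129
```

```bash
python3 - <<'E'
from h import *
plan([.523,-.2585,.127],down(-173))
E
```

```text
t 4.45 p [ 0.5243 -0.2592  0.1276] rpy [-179.15    0.36 -141.4 ] F [-1.9  1.1 10.1] w 12.9 J [ -7.  17. -21.   0. -51. -45.]
left mm [-1.3  0.7 -0.6] tool [0.6 1.4 0.6] rot [-0.73  0.59 31.6 ]
rows needed 5
[[0.0, 0.01, 0.0], [-0.02, 0.01, 0.79]]
[[0.0, 0.01, 0.0], [-0.02, 0.01, 0.79]]
[[0.0, 0.01, 0.0], [-0.02, 0.01, 0.79]]
[[0.0, 0.01, 0.0], [-0.02, 0.01, 0.79]]
[[0.01, 0.01, 0.0], [-0.02, 0.01, 0.79]]
```

Call:
apply_moves(targets=[[[0.01,0.03,0.03],[0,0,0.7],5],[[0,0,0.02],[0,0,0.7],5],[[0,0,0.02],[0,0,0.7],5],[[0,0,0.02],[0,0,0.7],5],[[0,0,0.02],[0,0,0.4],5]])

```text
time_s: 4.95
tcp_pos: [0.5247, -0.2602, 0.1276]
eef_rot: [-179.1, 0.9, -168.0]
contact_force: [-2.6, 1.8, 10.3]
gripper_width: 0.0136
```

```bash
python3 - <<'E'
from h import *
plan([.523,-.2585,.127],down(-173))
from plant import r
print(r.get_state()["moment"])
E
```

```text
t 4.95 p [ 0.5247 -0.2602  0.1276] rpy [-179.12    0.88 -167.99] F [-2.6  1.8 10.3] w 13.6 J [ -7.  17. -21.   1. -51. -72.]
left mm [-1.7  1.7 -0.6] tool [1.3 2.  0.6] rot [-0.84  0.92  5.  ]
rows needed 1
[[0.03, 0.05, 0.01], [-0.11, 0.11, 0.63]]
[1.19752342 1.5693112  0.07421699]
```

Next I'll go on gently until the stop's moment shows.

Call:
apply_moves(targets=[[[0,0,0.03],[0,0,0.4],5],[[0,0,0.03],[0,0,0.3],5]])

```text
time_s: 5.15
tcp_pos: [0.5247, -0.2604, 0.1276]
eef_rot: [-179.1, 1.0, -173.8]
contact_force: [-2.9, 4.5, 14.9]
gripper_width: 0.0136
```

```bash
python3 - <<'E'
from h import *
plan([.523,-.2585,.127],down(-173))
from plant import r
print(r.get_state()["moment"])
E
```

```text
t 5.15 p [ 0.5247 -0.2604  0.1276] rpy [-179.14    1.   -173.79] F [-2.9  4.5 14.9] w 13.6 J [ -7.  17. -21.   1. -51. -77.]
left mm [-1.7  1.9 -0.6] tool [1.5 2.1 0.5] rot [-0.86  0.99 -0.8 ]
rows needed 1
[[0.04, 0.05, 0.01], [-0.11, 0.12, -0.1]]
[1.80549304 2.09709486 0.25191235]
```

Call:
apply_moves(targets=[[[0,0,0.03],[0,0,0.3],5],[[0,0,0.03],[0,0,0.3],5]])

```text
time_s: 5.35
tcp_pos: [0.5249, -0.2607, 0.1276]
eef_rot: [-179.1, 1.1, -178.6]
contact_force: [-4.1, 3.0, 11.9]
gripper_width: 0.0143
```

```bash
python3 - <<'E'
from h import *
plan([.523,-.2585,.127],down(-173))
from plant import r
print(r.get_state()["moment"])
c=r.capture("side");np.savez("side3.npz",**c); a=c["img"][90:250,200:360]
cv2.imwrite("pics/side3.png",cv2.resize(a,None,fx=4,fy=3.7,interpolation=cv2.INTER_CUBIC))
E
```

```text
t 5.35 p [ 0.5249 -0.2607  0.1276] rpy [-179.13    1.1  -178.56] F [-4.1  3.  11.9] w 14.3 J [ -7.  17. -21.   1. -51. -82.]
left mm [-1.9  2.2 -0.6] tool [1.9 2.2 0.5] rot [-0.93  1.06 -5.56]
rows needed 1
[[0.05, 0.06, 0.01], [-0.12, 0.13, -0.7]]
[1.38645114 1.85892782 1.323678  ]
```

View pics/side3.png

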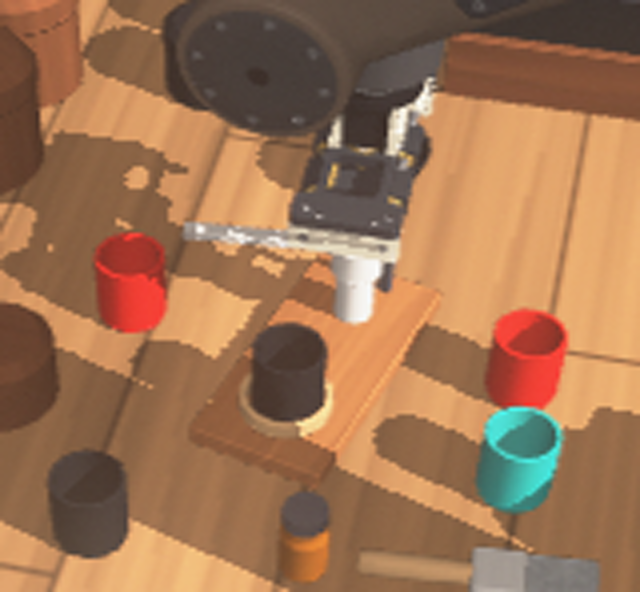

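The side view shows the keeper bar swung to the left, clear of the cup, and the 1.3 N·m moment confirms the stop. I'll let the knob rise and then open the jaws.

Call:
apply_moves(targets=[[[0,0,-0.1],[0,0,0.02],5],[[0,0,-0.1],[0,0,0],5],[[0,0,0],[0,0,0],30],[[0,0,0],[0,0,0],60],[[0,0,0],[0,0,0],60]], squeeze=20)

```text
time_s: 5.9
tcp_pos: [0.5253, -0.2606, 0.1356]
eef_rot: [-179.1, 1.2, -178.8]
contact_force: [1.1, 0.8, -0.7]
gripper_width: 0.034
```

```bash
python3 - <<'E'
from h import *
plan([.5508,-.1427,.235],down(-104))
E
```

```text
t 5.9 p [ 0.5253 -0.2606  0.1356] rpy [-179.08    1.18 -178.76] F [ 1.1  0.8 -0.7] w 34.0 J [ -7.  17. -21.   1. -51. -83.]
left mm [ 25.5 117.9  99.4] tool [ -30.1  115.7 -100.7] rot [ -1.56   0.4  -74.76]
rows needed 10
[[-0.08, 0.29, -0.25], [-0.02, 0.01, -0.93]]
[[-0.11, 0.28, -0.25], [-0.02, 0.01, -0.93]]
[[-0.15, 0.26, -0.25], [-0.02, 0.01, -0.93]]
[[-0.18, 0.24, -0.25], [-0.02, 0.01, -0.93]]
[[-0.21, 0.22, -0.25], [-0.02, 0.01, -0.93]]
```

Call:
apply_moves(targets=[[[0,0,0],[0,0,0],70],[[0,0,-0.5],[0,0,0],80],[[0,0,-0.8],[0,0,0],80],[[0,0,-0.8],[0,0,0],80],[[0,0,0],[0,0,0],80]])

```text
time_s: 6.4
tcp_pos: [0.5224, -0.2594, 0.2194]
eef_rot: [-179.1, 0.9, -178.8]
contact_force: [-0.2, -0.3, 0.1]
gripper_width: 0.0735
```

```bash
python3 - <<'E'
from h import *
plan([.5508,-.1427,.235],down(-104))
E
```

```text
t 6.4 p [ 0.5224 -0.2594  0.2194] rpy [-179.13    0.86 -178.8 ] F [-0.2 -0.3  0.1] w 73.5 J [ -7.  12. -14.   1. -62. -82.]
left mm [ 28.4 116.7  15.6] tool [-31.  115.8 -16.9] rot [ -1.31   0.16 -74.8 ]
rows needed 10
[[-0.08, 0.29, -0.04], [-0.02, 0.0, -0.94]]
[[-0.11, 0.28, -0.04], [-0.02, 0.0, -0.94]]
[[-0.15, 0.26, -0.04], [-0.02, 0.0, -0.94]]
[[-0.18, 0.24, -0.04], [-0.02, 0.0, -0.94]]
[[-0.21, 0.21, -0.04], [-0.02, 0.0, -0.94]]
```

Call:
apply_moves(targets=[[[-0.08,0.29,-0.04],[-0.02,0,-0.94],80],[[-0.11,0.28,-0.04],[-0.02,0,-0.94],80],[[-0.15,0.26,-0.04],[-0.02,0,-0.94],80],[[-0.18,0.24,-0.04],[-0.02,0,-0.94],80],[[-0.21,0.21,-0.04],[-0.02,0,-0.94],80]])

```text
time_s: 6.9
tcp_pos: [0.5355, -0.2, 0.2256]
eef_rot: [-179.6, 0.4, -140.1]
contact_force: [-0.6, -0.6, -0.8]
gripper_width: 0.0799
```

```bash
python3 - <<'E'
from h import *
plan([.5508,-.1427,.235],down(-104))
E
```

```text
t 6.9 p [ 0.5355 -0.2     0.2256] rpy [-179.59    0.41 -140.09] F [-0.6 -0.6 -0.8] w 79.9 J [ -1.  11. -15.   0. -64. -49.]
left mm [15.3 57.3  9.4] tool [-48.6  34.1  -9.3] rot [ -0.52   0.27 -36.09]
rows needed 5
[[-0.24, 0.17, -0.05], [-0.01, 0.01, -0.9]]
[[-0.26, 0.14, -0.05], [-0.01, 0.01, -0.9]]
[[-0.28, 0.1, -0.05], [-0.01, 0.01, -0.9]]
[[-0.29, 0.07, -0.05], [-0.01, 0.01, -0.9]]
[[-0.3, 0.03, -0.05], [-0.01, 0.01, -0.9]]
```

Call:
apply_moves(targets=[[[-0.24,0.17,-0.05],[0,0,-0.9],80],[[-0.26,0.14,-0.05],[0,0,-0.9],80],[[-0.28,0.1,-0.05],[0,0,-0.9],80],[[-0.29,0.07,-0.05],[0,0,-0.9],80],[[-0.3,0.03,-0.05],[0,0,-0.8],80]])

```text
time_s: 7.4
tcp_pos: [0.5498, -0.14, 0.2324]
eef_rot: [-179.7, 0.1, -103.4]
contact_force: [-0.3, 0.3, -0.4]
gripper_width: 0.0796
```

Call:
apply_moves(targets=[[[0,0,0],[0,0,0],80]])

```text
time_s: 7.5
tcp_pos: [0.5501, -0.139, 0.232]
eef_rot: [-179.7, 0.1, -103.2]
contact_force: [-0.4, 0.3, -0.1]
gripper_width: 0.08
```

```bash
python3 - <<'E'
from h import *
plan([.5513,-.1424,.072],down(-104))
from plant import r
for n in("side","top"):
    c=r.capture(n);np.savez(f"{n}4.npz",**c)
    u,v=proj(c,[.5513,-.1424,.09]).astype(int); a=c["img"][v-60:v+60,u-70:u+70]
    cv2.imwrite(f"pics/{n}4.png",cv2.resize(a,None,fx=5,fy=5,interpolation=cv2.INTER_CUBIC))
E
```

```text
t 7.5 p [ 0.5501 -0.139   0.232 ] rpy [-1.7966e+02  9.0000e-02 -1.0319e+02] F [-0.4  0.3 -0.1] w 80.0 J [  6.  11. -14.   0. -65. -19.]
left mm [   1.2   -3.4 -160. ] tool [  3.3  -1.  160. ] rot [-0.33  0.1   0.81]
rows needed 5
[[0.02, -0.0, 0.8], [-0.01, 0.0, 0.02]]
[[0.02, -0.01, 0.8], [-0.01, 0.0, 0.02]]
[[0.02, -0.01, 0.8], [-0.01, 0.0, 0.02]]
[[0.02, -0.01, 0.8], [-0.01, 0.0, 0.02]]
[[0.02, -0.01, 0.8], [-0.01, 0.0, 0.02]]
```

View pics/side4.png

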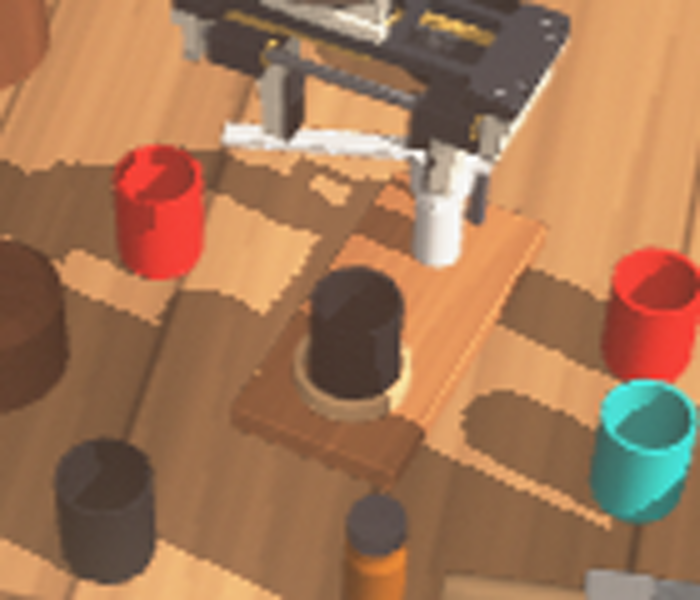

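View pics/top4.png

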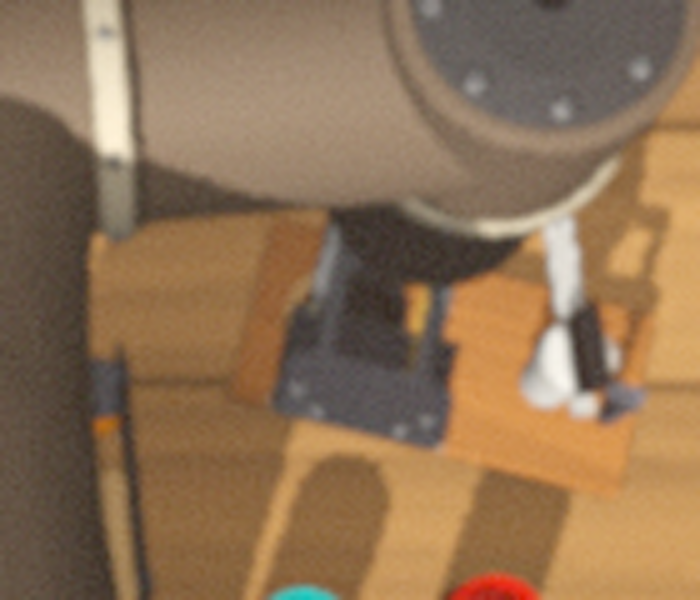

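The side view shows the cup free, with its rim centre near (357,305) in the crop. The keeper points away, and the arm hides the cup in the top view. I'll check the rim position.

```bash
python3 - <<'E'
from h import *
c=load("side4.npz"); P=pts(c)
u,v=proj(c,[.5513,-.1424,.09]).astype(int)
Q=lambda a,b,h: ray(c,u-70+a/5-.5,v-60+b/5-.5,h).round(4)
l,r=Q(311,308,.09),Q(403,308,.09); print("rim",l,r,(l+r)/2,np.linalg.norm(l-r))
print("far rim",Q(357,266,.09))
X,Y,Z=P[...,0],P[...,1],P[...,2]
m=(np.hypot(X-.551,Y+.142)<.045)&(c["img"].max(-1)<90)&(Z>.083)&(Z<.1)
print(m.sum(),P[m].mean(0),cv2.minEnclosingCircle((P[m][:,:2]*1000).astype(np.float32)))
# all dark points on cup outer wall: fit circle radius 28
m=(np.hypot(X-.551,Y+.142)<.045)&(Z>.045)&(Z<.085)&(c["img"].max(-1)<110)
from scipy.optimize import least_squares
q=P[m]; f=least_squares(lambda x: np.hypot(q[:,0]-x[0],q[:,1]-x[1])-.028,[.551,-.142],loss="soft_l1",f_scale=.003); print(m.sum(),f.x, np.abs(f.fun).mean())
E
```

```text
rim [ 0.5765 -0.1353  0.09  ] [ 0.5241 -0.1477  0.09  ] [ 0.5503 -0.1415  0.09  ] 0.05384719119879885
far rim [ 0.5572 -0.1742  0.09  ]
81 [ 0.54895992 -0.14018042  0.08804373] ((551.7269897460938, -143.46102905273438), 28.268705368041992)
282 [ 0.55163379 -0.14515663] 0.0021364082358945142
```

Call:
apply_moves(targets=[[[0.03,-0.01,0.7],[0,0,0.02],82],[[0.02,-0.01,0.7],[0,0,0.02],82],[[0.02,-0.01,0.7],[0,0,0.02],82],[[0,0,0.5],[0,0,0],82],[[0,0,0],[0,0,0],82]])

```text
time_s: 8.1
tcp_pos: [0.5502, -0.1458, 0.1243]
eef_rot: [-179.6, 0.1, -104.9]
contact_force: [-0.4, -0.8, 0.6]
gripper_width: 0.082
```

```bash
python3 - <<'E'
from h import *
plan([.5513,-.1428,.066],down(-104))
E
```

```text
t 8.1 p [ 0.5502 -0.1458  0.1243] rpy [-1.7961e+02  1.0000e-01 -1.0492e+02] F [-0.4 -0.8  0.6] w 82.0 J [  5.  17. -22.   0. -51. -20.]
left mm [  1.1   3.  -58.3] tool [-3.1  0.1 58.3] rot [-0.39  0.1  -0.92]
rows needed 2
[[-0.04, 0.0, 0.73], [-0.02, 0.01, -0.06]]
[[-0.04, -0.0, 0.73], [-0.02, 0.01, -0.06]]
```

Call:
apply_moves(targets=[[[-0.08,0,0.2],[0,0,-0.11],82],[[0,0,0.4],[0,0,0],82],[[0,0,0.4],[0,0,0],82],[[0,0,0.3],[0,0,0],82],[[0,0,0],[0,0,0],82]])

```text
time_s: 8.6
tcp_pos: [0.5541, -0.1435, 0.0736]
eef_rot: [-179.3, 0.1, -104.2]
contact_force: [0.0, 0.1, 0.7]
gripper_width: 0.082
```

```bash
python3 - <<'E'
from h import *
plan([.5513,-.1428,.066],down(-104))
E
```

```text
t 8.6 p [ 0.5541 -0.1435  0.0736] rpy [-1.7929e+02  1.5000e-01 -1.0417e+02] F [0.  0.1 0.7] w 82.0 J [  5.  20. -25.   0. -44. -19.]
left mm [-2.8  0.7 -7.6] tool [-0.   3.   7.6] rot [-0.71  0.15 -0.17]
rows needed 1
[[-0.0, 0.07, 0.19], [-0.09, 0.02, -0.02]]
```

Call:
apply_moves(targets=[[[0,0.07,0.15],[-0.08,0,0],82],[[0,0,0],[0,0,0],82],[[0,0,0],[0,0,0],50],[[0,0,0],[0,0,0],50],[[0,0,0],[0,0,0],50]], squeeze=15)

```text
time_s: 9.1
tcp_pos: [0.5531, -0.1428, 0.0699]
eef_rot: [-179.8, 0.2, -104.1]
contact_force: [-0.8, -0.6, 0.1]
gripper_width: 0.0636
```

Call:
apply_moves(targets=[[[0,0,0],[0,0,0],45],[[0,0,0],[0,0,0],45],[[0,0,0],[0,0,0],45],[[0,0,0],[0,0,0],45]], squeeze=20)

```text
time_s: 9.5
tcp_pos: [0.553, -0.1427, 0.0701]
eef_rot: [-179.7, 0.2, -104.2]
contact_force: [0.3, 0.5, -1.2]
gripper_width: 0.0553
```

```bash
python3 - <<'E'
from h import *
plan([.5513,-.1428,.066],down(-104))
from plant import r
n="side"
c=r.capture(n);np.savez(f"{n}5.npz",**c)
u,v=proj(c,[.5513,-.1424,.09]).astype(int); a=c["img"][v-60:v+60,u-70:u+70]
cv2.imwrite(f"pics/{n}5.png",cv2.resize(a,None,fx=5,fy=5,interpolation=cv2.INTER_CUBIC))
E
```

```text
t 9.5 p [ 0.553  -0.1427  0.0701] rpy [-179.74    0.21 -104.16] F [ 0.3  0.5 -1.2] w 55.3 J [  5.  21. -25.  -0. -44. -19.]
left mm [-1.7 -0.1 -4.1] tool [0.5 1.6 4.1] rot [-0.26  0.21 -0.16]
rows needed 1
[[0.01, 0.04, 0.1], [-0.03, 0.03, -0.02]]
```

View pics/side5.png

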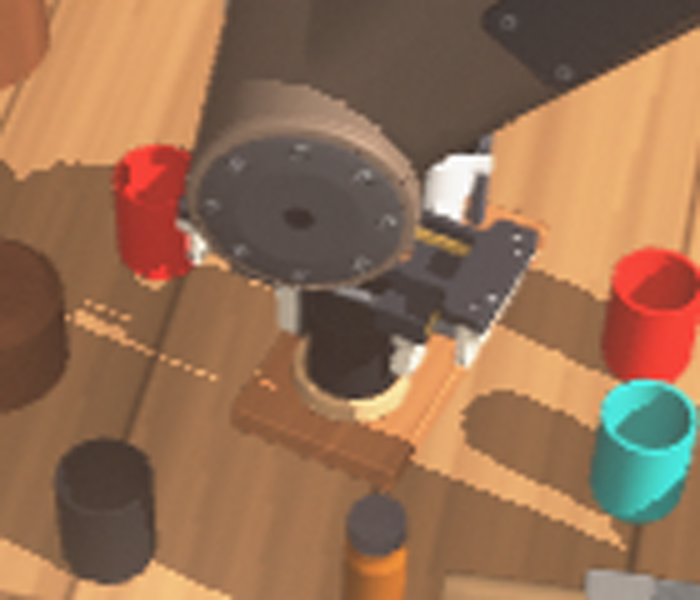

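The cup is between the pads at an opening of 55.3 mm. I'll tighten the grip and lift.

Call:
apply_moves(targets=[[[0,0,0],[0,0,0],45],[[0,0,-0.3],[0,0,0],45],[[0,0,-0.6],[0,0,0],45],[[0,0,-0.7],[0,0,0],45],[[0,0,-0.7],[0,0,0],45]], squeeze=30)

```text
time_s: 10.05
tcp_pos: [0.5497, -0.1429, 0.1626]
eef_rot: [179.7, 0.1, -104.2]
contact_force: [-0.1, 0.3, -0.9]
gripper_width: 0.055
```

Call:
apply_moves(targets=[[[0,0,-0.8],[0,0,0],45],[[0,0,-0.8],[0,0,0],45],[[0,0,-0.8],[0,0,0],45],[[0,0,0],[0,0,0],45]])

```text
time_s: 10.45
tcp_pos: [0.5506, -0.1438, 0.2708]
eef_rot: [-179.8, 0.1, -104.2]
contact_force: [0.4, 0.0, -1.0]
gripper_width: 0.0554
```

```bash
python3 - <<'E'
from h import *
from plant import r
for n in("side","top"):
    c=r.capture(n);np.savez(f"{n}6.npz",**c)
    if n=="side": cv2.imwrite(f"pics/{n}6.png",cv2.resize(c["img"][60:360,130:430],None,fx=2,fy=2,interpolation=cv2.INTER_CUBIC))
# plate yaw, precise line fits on the initial top image, plate height ~.01
c=load("top0.npz"); img=c["img"].astype(int)
sat=img.max(-1)-img.min(-1)
m=((sat<34)&(img.max(-1)<150)|(img.min(-1)>150)).astype(np.uint8); m[:165]=0;m[218:]=0;m[:,:172]=0;m[:,226:]=0
m=cv2.morphologyEx(m,cv2.MORPH_OPEN,np.ones((3,3)))
cn=max(cv2.findContours(m,cv2.RETR_EXTERNAL,cv2.CHAIN_APPROX_NONE)[0],key=cv2.contourArea)[:,0]
for h in(.006,.01):
  W=np.array([ray(c,u,v,h)[:2] for u,v in cn])
  print(h,cv2.minAreaRect((W*1000).astype(np.float32)))
# edges: right edge pixels and bottom edge pixels
bot=[];rt=[]
for u in range(188,216): v=np.where(m[:,u])[0]; bot.append(ray(c,u,v.max()+.5,.01)[:2])
for v in range(175,206): u=np.where(m[v])[0]; rt.append(ray(c,u.max()+.5,v,.01)[:2])
for q,nm in((bot,"front"),(rt,"right")):
  q=np.array(q,np.float32); d=cv2.fitLine(q,cv2.DIST_HUBER,0,.001,.001).ravel(); print(nm,d,np.degrees(np.arctan2(d[1],d[0])))
E
```

```text
0.006 ((618.77880859375, 181.56884765625), (121.21832275390625, 106.88182067871094), 11.984611511230469)
0.01 ((617.8975830078125, 180.99644470214844), (120.84529876708984, 106.55288696289062), 11.98463249206543)
front [ 0.21501814 -0.97661006  0.5590069   0.16739179] -77.58341
right [0.9754582  0.22018458 0.62846935 0.12905647] 12.719875
```

View pics/side6.png

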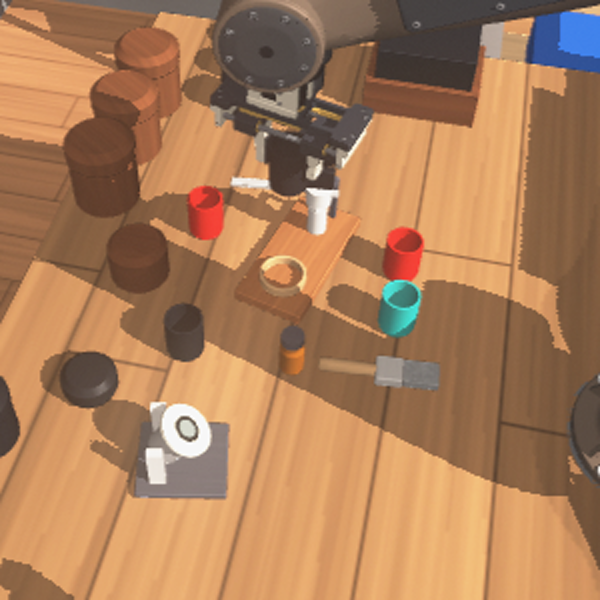

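The side view shows the cup lifted clear, the socket empty and the bystanders still in place. The camera's yaw comes out at about 12.4°.

```bash
cat >> h.py <<'E'
a=np.radians(12.4); e=np.radians(55)
LENS=np.array([.6087,.1790,.085]); LOS=np.array([-np.cos(e)*np.cos(a),-np.cos(e)*np.sin(a),np.sin(e)])
VIEW=LENS+.15*LOS
xt=np.array([np.sin(a),-np.cos(a),0]); RT=Ro.from_matrix(np.stack([xt,np.cross(-LOS,xt),-LOS],1))
E
cat > go.py <<'E'
import sys
from h import *
off=float(sys.argv[1]); plan(VIEW+(.0501+off)*LOS,RT,n=int(sys.argv[2]) if len(sys.argv)>2 else None)
E
python3 go.py .02; python3 - <<'E'
from h import *
print(VIEW,RT.as_euler("xyz",degrees=True))
for n in("side","top"):
    c=load(n+"6.npz");P=pts(c)
    X,Y,Z=P[...,0],P[...,1],P[...,2]
    m=(np.hypot(X-.5506,Y+.1435)<.04)&(Z>.19)&(Z<.26)&(c["img"].max(-1)<110)
    if m.sum(): print(n,m.sum(),P[m].mean(0),np.percentile(Z[m],[0,2,5,50]).round(4))
E
```

```text
t 10.55 p [ 0.5487 -0.1433  0.2663] rpy [ 1.7989e+02  1.3000e-01 -1.0420e+02] F [ 0.4  0.3 -2.5] w 54.8 J [  5.  10. -11.  -0. -69. -19.]
left mm [-63.3 295.2  -1. ] tool [-270.6  133.8    1.9] rot [ 34.44  -7.97 -25.81]
rows needed 8
[[-0.85, 0.42, 0.01], [0.54, -0.12, -0.4]]
[[-0.87, 0.37, -0.01], [0.54, -0.12, -0.4]]
[[-0.89, 0.32, -0.02], [0.54, -0.12, -0.4]]
[[-0.9, 0.27, -0.03], [0.54, -0.12, -0.4]]
[[-0.92, 0.21, -0.03], [0.54, -0.12, -0.4]]
[0.52467057 0.16052493 0.20787281] [-145.     0.   -77.6]
side 205 [ 0.5478272  -0.13272557  0.24464828] [0.2245 0.226  0.227  0.2465]
top 65 [ 0.5469109  -0.15012124  0.22229969] [0.2179 0.2189 0.22   0.2221]
```

Call:
apply_moves(targets=[[[-0.68,0.33,-0.05],[0.43,-0.1,-0.32],45],[[-0.7,0.3,-0.05],[0.43,-0.1,-0.32],45],[[-0.71,0.26,-0.05],[0.43,-0.1,-0.32],45],[[-0.72,0.22,-0.05],[0.43,-0.1,-0.32],45],[[-0.73,0.18,-0.05],[0.43,-0.1,-0.32],45]])

```text
time_s: 11.05
tcp_pos: [0.5165, 0.0064, 0.267]
eef_rot: [-162.7, 2.1, -90.9]
contact_force: [1.0, 0.4, -1.3]
gripper_width: 0.0553
```

```bash
python3 go.py .02 5
```

```text
t 11.05 p [0.5165 0.0064 0.267 ] rpy [-162.73    2.13  -90.95] F [ 1.   0.4 -1.3] w 55.3 J [ 27.  -6. -33.   8. -47. -33.]
left mm [-31.1 145.5  -1.7] tool [-144.8   34.1   -3.1] rot [ 17.4   -3.99 -12.97]
rows needed 5
[[-0.72, 0.17, -0.02], [0.44, -0.1, -0.32]]
[[-0.73, 0.14, -0.01], [0.44, -0.1, -0.32]]
[[-0.74, 0.1, -0.01], [0.44, -0.1, -0.32]]
[[-0.74, 0.07, -0.01], [0.44, -0.1, -0.32]]
[[-0.74, 0.03, 0.0], [0.44, -0.1, -0.32]]
```

Call:
apply_moves(targets=[[[-0.7,0.17,0],[0.44,-0.1,-0.32],45],[[-0.7,0.14,0],[0.44,-0.1,-0.32],45],[[-0.7,0.1,0],[0.44,-0.1,-0.32],45],[[-0.7,0.07,0],[0.42,-0.1,-0.32],45],[[-0.5,0.03,0],[0.3,-0.1,-0.25],45]])

```text
time_s: 11.55
tcp_pos: [0.4842, 0.1449, 0.2649]
eef_rot: [-146.0, 0.7, -77.4]
contact_force: [21.0, -1.8, 17.8]
gripper_width: 0.0551
```

Call:
apply_moves(targets=[[[0,0,0],[0,0,0],45]])

```text
time_s: 11.65
tcp_pos: [0.4848, 0.1482, 0.2676]
eef_rot: [-145.7, 0.8, -77.1]
contact_force: [0.0, -0.9, -2.1]
gripper_width: 0.0551
```

```bash
python3 go.py .02
```

```text
t 11.65 p [0.4848 0.1482 0.2676] rpy [-145.72    0.76  -77.07] F [ 0.  -0.9 -2.1] w 55.1 J [ 45. -16. -58.  46. -24. -71.]
left mm [ 0.6  3.7 -2.3] tool [-3.4  0.1  2.7] rot [0.73 0.92 0.  ]
rows needed 1
[[-0.09, 0.0, 0.07], [0.09, 0.12, 0.0]]
```

```bash
python3 - <<'E'
from plant import r
s=r.get_state(); print(s["joints"].round(2),s["qd"].round(1),s["moment"].round(2))
E
python3 go.py 0 2
```

```text
[ 45.03 -15.55 -58.16  45.88 -23.83 -71.07] [ 1.2  0.  -2.1 -6.3 -3.4  2.7] [-0.67  2.31 -0.09]
t 11.65 p [0.4848 0.1482 0.2676] rpy [-145.72    0.76  -77.07] F [ 0.  -0.9 -2.1] w 55.1 J [ 45. -16. -58.  46. -24. -71.]
left mm [ 11.8   6.1 -18.7] tool [-3.1 -0.1 22.7] rot [0.73 0.92 0.  ]
rows needed 2
[[-0.04, -0.0, 0.28], [0.05, 0.06, 0.0]]
[[-0.04, 0.0, 0.28], [0.05, 0.06, 0.0]]
```

Joint 3 is close to its -58.28° limit, so I'll move outward along the tool axis, which should open it up.

Call:
apply_moves(targets=[[[0,0,0.3],[0,0,0],45]])

```text
time_s: 11.75
tcp_pos: [0.492, 0.15, 0.2607]
eef_rot: [-146.0, 0.8, -77.0]
contact_force: [-0.2, 0.8, -1.5]
gripper_width: 0.0551
```

```bash
cat >> go.py <<'E'
from plant import r
s=r.get_state(); print("J",s["joints"].round(2),"qd",s["qd"].round(1))
E
python3 go.py 0
```

```text
t 11.75 p [0.492  0.15   0.2607] rpy [-145.96    0.82  -76.99] F [-0.2  0.8 -1.5] w 55.1 J [ 43. -14. -58.  47. -22. -71.]
left mm [  4.6   4.4 -11.8] tool [-3.1  2.1 12.9] rot [0.97 1.02 0.04]
rows needed 1
[[-0.08, 0.05, 0.32], [0.12, 0.13, 0.0]]
J [ 43.38 -14.07 -58.27  47.14 -21.84 -71.28] qd [-17.3  17.    0.   16.6  23.4  -3.8]
```

```bash
cat > fk.py <<'E'
import numpy as np
from scipy.spatial.transform import Rotation as Ro
from scipy.optimize import least_squares
D=[([-57.863,20.546,.682,0,-70.136,-16.507],(.1817,-.6497,.2427),(180,0,-164.37),1),
([-20,10,-14,0,-66,-10],(.4266,-.3609,.2377),(179.44,.22,-120.38),.15),
([-8,17,-20,0,-53,-7],(.5163,-.2639,.1375),(180,0,-104.7),.3),
([-7,17,-21,0,-51,-18],(.5234,-.2587,.1276),(-179.3,0,-114.5),.3),
([-7,12,-14,1,-62,-82],(.5224,-.2594,.2194),(-179.1,.9,-178.8),.3),
([6,11,-14,0,-65,-19],(.5501,-.139,.232),(-179.7,.1,-103.2),.3),
([5,21,-25,0,-44,-19],(.553,-.1427,.0701),(-179.7,.2,-104.2),.3),
([5,10,-11,0,-69,-19],(.5487,-.1433,.2663),(179.9,.1,-104.2),.3),
([27,-6,-33,8,-47,-33],(.5165,.0064,.267),(-162.7,2.13,-90.95),.3),
([45.03,-15.55,-58.16,45.88,-23.83,-71.07],(.4848,.1482,.2676),(-145.72,.76,-77.07),1),
([43.38,-14.07,-58.27,47.14,-21.84,-71.28],(.492,.15,.2607),(-145.96,.82,-76.99),1)]
ey=lambda a:Ro.from_euler("y",a,degrees=True)
def fk(J,p,s4=1,s6=1):
    h,a1,o,L2,a3,L3,w,tl=p
    R1=Ro.from_euler("z",J[0],degrees=True); R2=R1*ey(J[1]); R3=R2*ey(-J[2])
    R4=R3*Ro.from_euler("x",s4*J[3],degrees=True); R5=R4*ey(-J[4]); R6=R5*Ro.from_euler("x",s6*J[5],degrees=True)
    pos=R1.apply([a1,-o,h])+R2.apply([0,0,L2])+R3.apply([L3,0,a3])+R5.apply([tl,0,w])
    # tool frame: z=x6
    M=R6.as_matrix(); return pos,M
p0=[.3,.05,.19,.4,0.02,.4,0,.2]
if __name__=="__main__":
  for s4 in(1,-1):
   for wfix in (0,1):
    def f(p):
        p=p.copy()
        if wfix==0:p[6]=0
        out=[]
        for J,x,rpy,wt in D:
            pos,M=fk(J,p,s4); z=Ro.from_euler("xyz",rpy,degrees=True).as_matrix()[:,2]
            out+= list((pos-x)*wt*1000)+list((M[:,0]-z)*wt*300)
        return np.array(out+list((p-np.array(p0))*3))
    r=least_squares(f,p0); print(s4,wfix,r.x.round(4),r.cost); 
    e=f(r.x)[:-8].reshape(-1,6); print(e.round(1)[[0,8,9,10]])
E
python3 fk.py
```

```text
1 0 [ 0.1967  0.5521  0.2125  0.182  -0.1348  0.0632  0.     -0.0199] 33105.38674224605
[[-2.670e+01  3.500e+00 -3.900e+00  0.000e+00 -0.000e+00 -0.000e+00]
 [ 1.400e+01  1.190e+01 -5.700e+00 -8.600e+00  1.680e+01 -1.000e-01]
 [-1.310e+01  1.510e+01 -2.110e+01 -1.231e+02  1.230e+02 -0.000e+00]
 [-1.570e+01  3.000e-01 -1.170e+01 -1.124e+02  1.190e+02  0.000e+00]]
1 1 [ 0.4309 -0.1894  0.1977  0.492   0.0259  0.3878  0.2808  0.5453] 29654.245184440533
[[-1.000e+01  4.700e+00 -3.800e+00  0.000e+00 -0.000e+00 -0.000e+00]
 [ 1.170e+01  2.620e+01  1.660e+01 -8.600e+00  1.680e+01 -1.000e-01]
 [-8.700e+00  1.150e+01 -2.000e+00 -1.231e+02  1.230e+02 -0.000e+00]
 [ 1.500e+00 -1.390e+01 -1.900e+00 -1.124e+02  1.190e+02  0.000e+00]]
-1 0 [ 0.2783  0.3752  0.1787  0.3749 -0.1016  0.1745 -1.3545  0.2355] 2179.9373928404457
[[  5.5  15.8  -3.7   0.   -0.   -0. ]
 [  9.2  13.5  -3.1  -0.3   0.5  -0.1]
 [  6.6  -5.8 -15.6  -0.   -0.   -0. ]
 [  4.4 -15.1  -8.3   0.    0.    0. ]]
-1 1 [ 0.4495 -0.167   0.1895  0.6016  0.016   0.4118  0.2053  0.6488] 335.1113007916064
[[-0.5  5.1 -3.6  0.  -0.  -0. ]
 [16.7  6.1 13.2 -0.3  0.5 -0.1]
 [ 3.9 -2.6 -1.6 -0.  -0.  -0. ]
 [-5.2 -1.9 -1.2  0.   0.   0. ]]
```

```bash
cat > fk2.py <<'E'
from fk import *
def fk(J,p):
    h,a1,o,L2,a3,L3,w,tl,y4,z4=p
    R1=Ro.from_euler("z",J[0],degrees=True); R2=R1*ey(J[1]); R3=R2*ey(-J[2])
    R4=R3*Ro.from_euler("x",-J[3],degrees=True); R5=R4*ey(-J[4]); R6=R5*Ro.from_euler("x",J[5],degrees=True)
    return R1.apply([a1,-o,h])+R2.apply([0,0,L2])+R3.apply([L3,0,a3])+R4.apply([0,y4,z4])+R5.apply([tl,0,w]),R6.as_matrix()
def fit(q0,free):
    q0=np.array(q0,float); idx=[i for i in range(10) if free[i]]
    def f(x):
        p=q0.copy();p[idx]=x; return np.array(sum([list((fk(J,p)[0]-x_)*1000*wt) for J,x_,_,wt in D],[])+list((x-q0[idx])*1))
    r=least_squares(f,q0[idx]); p=q0.copy();p[idx]=r.x; return p,r.cost,f(r.x)[:33].reshape(-1,3)
if __name__=="__main__":
  for q0,free in [([.3,.0,.0,.4,0,.4,0,.2,-.19,0],[1,0,0,1,1,1,0,1,1,0]),([.3,.0,.0,.4,0,.4,0,.2,-.19,0],[1,0,0,1,1,1,1,1,1,0]),([.3,.0,.1,.4,0,.4,0,.2,-.1,0],[1]*10),([.3,.0,.1,.4,0,.4,0,.2,-.1,0],[1,0,1,1,0,1,1,1,1,0])]:
    p,c,e=fit(q0,free); print(p.round(4),c); print(e.round(1).tolist())
E
python3 fk2.py
```

```text
[ 0.1892  0.      0.      0.6057  0.0052  0.4593  0.      0.3623 -0.1916
  0.    ] 8.198144139281906
[[-0.1, 0.5, 0.3], [0.4, 0.1, 0.6], [-0.4, -0.6, -1.1], [-0.7, 0.5, 0.0], [1.4, -1.2, 2.0], [0.3, 1.3, 0.1], [0.5, -0.3, -1.3], [0.5, -0.3, -0.8], [-0.8, 0.4, -0.4], [-0.1, -0.3, -0.1], [0.2, -0.1, 0.1]]
[ 1.899e-01  0.000e+00  0.000e+00  6.057e-01  4.700e-03  4.590e-01
  5.000e-04  3.628e-01 -1.916e-01  0.000e+00] 8.102712437397535
[[-0.1, 0.5, 0.1], [0.4, 0.1, 0.5], [-0.4, -0.6, -1.1], [-0.7, 0.5, -0.0], [1.4, -1.2, 1.9], [0.3, 1.3, -0.0], [0.4, -0.3, -1.3], [0.5, -0.3, -0.8], [-0.7, 0.4, -0.4], [-0.1, -0.2, 0.1], [0.1, 0.1, 0.3]]
[ 0.2045  0.0064  0.0055  0.6165 -0.0138  0.4536 -0.003   0.3861 -0.1861
  0.0147] 6.803577030838018
[[-0.0, 0.2, -0.3], [0.2, 0.2, 0.6], [-0.6, -0.6, -0.5], [-0.7, 0.5, 0.5], [1.2, -1.2, 2.1], [-0.2, 1.2, 0.2], [0.5, -0.3, -0.5], [0.1, -0.3, -0.7], [-0.2, 0.4, -0.3], [-0.0, -0.4, -0.2], [0.0, 0.3, 0.2]]
[ 0.2037  0.      0.0065  0.6009  0.      0.4567  0.0059  0.3687 -0.185
  0.    ] 7.995219322664193
[[-0.1, 0.5, -0.2], [0.5, 0.1, 0.5], [-0.6, -0.6, -0.8], [-0.9, 0.5, 0.3], [1.5, -1.2, 1.9], [0.5, 1.3, -0.1], [0.1, -0.4, -0.8], [0.8, -0.2, -1.0], [0.1, 0.7, -0.2], [0.0, -0.2, 0.0], [-0.1, -0.1, 0.3]]
```

```bash
cat > ik.py <<'E'
from fk2 import *; import h
P,_,_=fit([.3,.0,.0,.4,0,.4,0,.2,-.19,0],[1,0,0,1,1,1,0,1,1,0])
lo=np.array([-176,-82,-58.28,-173.8,-174.8]);hi=np.array([176,121.7,71.7,95.5,-.11])
def ik(pos,z,n=60,seed=0,unb=False):
    rng=np.random.default_rng(seed); sols=[]
    L,H=(lo-[0,40,60,0,0],hi+[0,0,0,90,90]) if unb else (lo,hi)
    for i in range(n):
        x0=rng.uniform(L,H)
        f=lambda x:np.r_[(fk(list(x)+[0],P)[0]-pos)*1000,(fk(list(x)+[0],P)[1][:,0]-z)*500]
        s=least_squares(f,x0,bounds=(L-1e-6,H+1e-6))
        if s.cost<.05 and not any(np.abs(s.x-t).max()<.5 for t in sols): sols.append(s.x)
    return sols
if __name__=="__main__":
    for off in(0,.02): print(off,[s.round(1).tolist() for s in ik(h.VIEW+(.0501+off)*h.LOS,-h.LOS)], "unb",[s.round(1).tolist() for s in ik(h.VIEW+(.0501+off)*h.LOS,-h.LOS,unb=True)])
E
python3 ik.py
```

```text
0 [] unb [[38.6, -12.6, -61.5, 59.4, -17.1], [168.2, -86.9, -55.4, 29.0, -151.0], [-139.8, -91.5, -22.7, -123.5, -161.3], [-5.2, -13.1, -59.2, 135.2, 14.2]]
0.02 [] unb [[44.2, -15.2, -59.7, 51.3, -22.8], [166.9, -84.1, -54.5, 28.4, -148.7], [-140.0, -89.3, -21.5, -121.2, -161.9], [-8.9, -15.8, -57.2, 141.4, 19.5]]
```

The fitted model matches the poses to about 1 mm. It shows the target pose with this coaxial grasp needs joint 3 near -61°, which is out of range. I need a grasp with the tool leaning relative to the cup, so I'll scan which ones are reachable.

```bash
cat > scan.py <<'E'
from ik import *
c=h.LOS
e1=np.array([np.sin(h.a),-np.cos(h.a),0]); e2=np.cross(c,e1)  # e2: upward-ish? 
print("e1",e1.round(2),"e2",e2.round(2))
for phi in (15,25,35):
    for az in range(0,360,45):
        n=np.cos(np.radians(az))*e1+np.sin(np.radians(az))*e2
        t=-np.cos(np.radians(phi))*c+np.sin(np.radians(phi))*n
        S=ik(h.VIEW+.048*c,t,n=25)
        S=[s.round(0).tolist() for s in S]
        if S: print(phi,az,t.round(2),S)
E
python3 scan.py
```

```text
e1 [ 0.21 -0.98  0.  ] e2 [0.8  0.18 0.57]
15 180 [ 0.49  0.37 -0.79] [[40.0, -12.0, -47.0, 5.0, -17.0]]
15 225 [ 0.36  0.27 -0.9 ] [[40.0, -8.0, -38.0, 2.0, -34.0]]
15 270 [ 0.33  0.07 -0.94] [[46.0, -6.0, -40.0, 17.0, -41.0]]
15 315 [ 0.43 -0.09 -0.9 ] [[52.0, -6.0, -48.0, 37.0, -42.0]]
25 0 [ 0.6  -0.3  -0.74] [[57.0, -3.0, -58.0, 61.0, -49.0]]
25 180 [ 0.42  0.52 -0.74] [[20.0, -7.0, -29.0, -36.0, -36.0]]
25 225 [ 0.2   0.35 -0.91] [[29.0, -2.0, -24.0, -16.0, -48.0]]
25 270 [ 0.17  0.04 -0.98] [[42.0, -0.0, -28.0, 6.0, -54.0]]
25 315 [ 0.33 -0.23 -0.91] [[54.0, -0.0, -40.0, 30.0, -54.0]]
35 0 [ 0.58 -0.46 -0.67] [[62.0, 3.0, -55.0, 57.0, -60.0]]
35 90 [ 0.92  0.2  -0.34] [[-13.0, -10.0, -51.0, -127.0, -31.0]]
35 135 [ 0.7   0.57 -0.44] [[-7.0, -6.0, -35.0, -83.0, -41.0]]
35 180 [ 0.34  0.66 -0.67] [[5.0, -1.0, -22.0, -53.0, -53.0]]
35 225 [ 0.05  0.43 -0.9 ] [[21.0, 4.0, -15.0, -26.0, -62.0]]
35 270 [ 0.  0. -1.] [[39.0, 6.0, -18.0, -0.0, -66.0]]
35 315 [ 0.22 -0.37 -0.9 ] [[54.0, 6.0, -33.0, 26.0, -64.0]]
```

```bash
cat >> h.py <<'E'
PHI=20
RP=down(-104)*Ro.from_euler("y",PHI,degrees=True)   # leaning pick
_m=np.array([np.cos(np.radians(-104)),np.sin(np.radians(-104)),0])
_e2=np.cross(LOS,np.array([np.sin(a),-np.cos(a),0])); _n=-_e2
A0=np.stack([_m,np.cross([0,0,1],_m),[0,0,1]],1); A1=np.stack([_n,np.cross(LOS,_n),LOS],1)
RF=Ro.from_matrix(A1@A0.T)*RP
E
python3 - <<'E'
from ik import *
for nm,pos,R in(("pick",np.array([.552,-.1427,.068]),h.RP),("pre",np.array([.552,-.1427,.068])-.15*h.RP.as_matrix()[:,2],h.RP),("lift",np.array([.552,-.1427,.26]),h.RP),("final",h.VIEW+.048*h.LOS,h.RF)):
    M=R.as_matrix(); print(nm,pos.round(3),R.as_euler("xyz",degrees=True).round(1),"z",M[:,2].round(3),"y",M[:,1].round(3))
    for s in ik(pos,M[:,2],n=20):
        # j6: align
        J=list(s)+[0]; B=fk(J,P)[1]  # x6=z tool. find tool y in B frame, relative to start convention
        J0=D[0][0]; B0=fk(J0,P)[1]; T=B0.T@h.down(-164.37).as_matrix()
        want=M@T.T; d=B.T@want; j6=np.degrees(np.arctan2(d[2,1],d[1,1])); print("  ",s.round(1),round(j6,1))
E
python3 - <<'E'
from h import *
plan([.5508,-.143,.27],down(-104))
E
```

```text
pick [ 0.552 -0.143  0.068] [ 180.  -20. -104.] z [-0.083 -0.332 -0.94 ] y [-0.97   0.242  0.   ]
   [ 15.2  22.8 -34.3  24.6 -45.7] 15.5
pre [ 0.564 -0.093  0.209] [ 180.  -20. -104.] z [-0.083 -0.332 -0.94 ] y [-0.97   0.242  0.   ]
   [ 20.5  15.3 -21.5  18.  -65.9] 10.7
lift [ 0.552 -0.143  0.26 ] [ 180.  -20. -104.] z [-0.083 -0.332 -0.94 ] y [-0.97   0.242  0.   ]
   [ 16.   12.  -19.1  18.4 -70.2] 5.0
final [0.498 0.155 0.247] [ 180.    15.  -167.6] z [ 0.253  0.056 -0.966] y [-0.215  0.977  0.   ]
   [ 44.4  -3.1 -33.5  10.8 -47.3] 95.4
t 11.75 p [0.492  0.15   0.2607] rpy [-145.96    0.82  -76.99] F [-0.2  0.8 -1.5] w 55.1 J [ 43. -14. -58.  47. -22. -71.]
left mm [  58.8 -293.     9.3] tool [298.5  -0.4 -16.1] rot [-33.2    8.8   25.96]
rows needed 8
[[0.93, -0.0, -0.05], [-0.52, 0.14, 0.41]]
[[0.93, -0.05, -0.03], [-0.52, 0.14, 0.41]]
[[0.93, -0.1, -0.02], [-0.52, 0.14, 0.41]]
[[0.92, -0.15, -0.01], [-0.52, 0.14, 0.41]]
[[0.91, -0.2, -0.01], [-0.52, 0.14, 0.41]]
```

All poses are in range with a 20° leaning grasp. I'll carry the cup back to the socket and regrasp.

Call:
apply_moves(targets=[[[0.74,0.05,-0.05],[-0.42,0.11,0.33],45],[[0.74,-0.02,-0.05],[-0.42,0.11,0.33],45],[[0.74,-0.06,-0.05],[-0.42,0.11,0.33],45],[[0.74,-0.1,-0.05],[-0.42,0.11,0.33],45],[[0.74,-0.14,-0.05],[-0.42,0.11,0.33],45]])

```text
time_s: 12.25
tcp_pos: [0.5101, 0.0006, 0.2607]
eef_rot: [-164.5, 2.1, -90.4]
contact_force: [0.6, -0.2, -1.2]
gripper_width: 0.0549
```

```bash
cat > g.py <<'E'
import sys
from h import *
# usage: g.py pose x y z [n]
k=sys.argv[1]; p=[float(v) for v in sys.argv[2:5]]; R=dict(d=down(-104),p=RP,f=RF)[k]
plan(p,R,n=int(sys.argv[5]) if len(sys.argv)>5 else None)
from plant import r
s=r.get_state(); print("J",s["joints"].round(1),"M",s["moment"].round(2))
E
python3 g.py d .5508 -.143 .27
```

```text
t 12.25 p [0.5101 0.0006 0.2607] rpy [-164.49    2.13  -90.4 ] F [ 0.6 -0.2 -1.2] w 54.9 J [ 26.  -5. -32.   7. -49. -30.]
left mm [  40.7 -143.6    9.3] tool [142.9 -44.1  -2.9] rot [-15.19   3.95  13.22]
rows needed 4
[[0.89, -0.28, -0.02], [-0.47, 0.12, 0.41]]
[[0.88, -0.33, -0.02], [-0.47, 0.12, 0.41]]
[[0.86, -0.37, -0.03], [-0.47, 0.12, 0.41]]
[[0.83, -0.42, -0.04], [-0.47, 0.12, 0.41]]
J [ 25.8  -5.4 -32.2   6.6 -48.5 -30.3] M [-0.14  0.94 -0.01]
```

Call:
apply_moves(targets=[[[0.7,-0.25,-0.03],[-0.37,0.1,0.32],45],[[0.7,-0.27,-0.03],[-0.37,0.1,0.32],45],[[0.68,-0.29,-0.03],[-0.37,0.1,0.32],45],[[0.66,-0.31,-0.03],[-0.37,0.1,0.32],45],[[0.4,-0.2,-0.03],[-0.2,0.05,0.2],45]])

```text
time_s: 12.75
tcp_pos: [0.5446, -0.1356, 0.264]
eef_rot: [-179.8, 0.3, -103.2]
contact_force: [-0.2, 1.3, -2.6]
gripper_width: 0.0549
```

Call:
apply_moves(targets=[[[0,0,0],[0,0,0],45]])

```text
time_s: 12.85
tcp_pos: [0.5443, -0.1373, 0.2615]
eef_rot: [179.8, 0.3, -103.4]
contact_force: [-0.2, 0.0, -1.0]
gripper_width: 0.0551
```

```bash
python3 g.py d .5525 -.1427 .20
```

```text
t 12.85 p [ 0.5443 -0.1373  0.2615] rpy [ 179.83    0.3  -103.43] F [-0.2  0.  -1. ] w 55.1 J [  6.   9. -12.  -0. -69. -19.]
left mm [  8.2  -5.4 -61.5] tool [ 3.7 -9.4 61.5] rot [0.18 0.3  0.57]
rows needed 2
[[0.05, -0.12, 0.77], [0.01, 0.02, 0.04]]
[[0.04, -0.12, 0.77], [0.01, 0.02, 0.04]]
J [  5.6   9.3 -12.   -0.4 -68.7 -18.9] M [0.09 0.1  0.03]
```

Call:
apply_moves(targets=[[[0.07,-0.12,0.5],[0,0.03,0.05],45],[[0,-0.12,0.5],[0,0,0],45],[[0,0,0.5],[0,0,0],45],[[0,0,0.5],[0,0,0],45],[[0,0,0],[0,0,0],45]])

```text
time_s: 13.35
tcp_pos: [0.5465, -0.1409, 0.1721]
eef_rot: [179.1, 0.1, -104.0]
contact_force: [-0.3, 0.4, -1.2]
gripper_width: 0.0548
```

```bash
python3 g.py d .5525 -.1427 .11
```

```text
t 13.35 p [ 0.5465 -0.1409  0.1721] rpy [ 1.7909e+02  1.4000e-01 -1.0395e+02] F [-0.3  0.4 -1.2] w 54.8 J [  5.  14. -18.  -1. -58. -19.]
left mm [  6.   -1.8 -62.1] tool [ 0.4 -7.3 62. ] rot [0.91 0.14 0.05]
rows needed 2
[[0.01, -0.09, 0.78], [0.06, 0.01, 0.0]]
[[0.0, -0.08, 0.78], [0.06, 0.01, 0.0]]
J [  5.1  14.  -18.3  -0.5 -58.5 -18.8] M [-0.01  0.13  0.04]
```

Call:
apply_moves(targets=[[[0,-0.12,0.4],[0.06,0.01,0],45],[[0,-0.1,0.4],[0.06,0,0],45],[[0,-0.05,0.4],[0.03,0,0],45],[[0,0,0.2],[0,0,0],45],[[0,0,0],[0,0,0],45]])

```text
time_s: 13.85
tcp_pos: [0.5548, -0.1417, 0.1159]
eef_rot: [-179.8, 0.1, -103.8]
contact_force: [0.1, 0.3, -1.8]
gripper_width: 0.0551
```

```bash
python3 g.py d .5525 -.1427 .10
```

```text
t 13.85 p [ 0.5548 -0.1417  0.1159] rpy [-1.798e+02  1.000e-01 -1.038e+02] F [ 0.1  0.3 -1.8] w 55.1 J [  5.  18. -22.  -0. -50. -19.]
left mm [ -2.3  -1.  -15.9] tool [ 1.6  2.1 15.9] rot [-0.2  0.1  0.2]
rows needed 1
[[0.04, 0.05, 0.4], [-0.03, 0.01, 0.03]]
J [  5.2  17.5 -22.1  -0.  -50.2 -19. ] M [0.03 0.07 0.01]
```

Call:
apply_moves(targets=[[[0.04,0.05,0.2],[-0.03,0,0.03],45],[[0,0,0.2],[0,0,0],45],[[0,0,0],[0,0,0],45]])

```text
time_s: 14.15
tcp_pos: [0.553, -0.1425, 0.1008]
eef_rot: [-179.9, 0.1, -104.0]
contact_force: [0.9, -0.4, -0.9]
gripper_width: 0.0553
```

```bash
python3 g.py d .5525 -.1427 .071
```

```text
t 14.15 p [ 0.553  -0.1425  0.1008] rpy [-1.7993e+02  1.5000e-01 -1.0402e+02] F [ 0.9 -0.4 -0.9] w 55.3 J [  5.  18. -23.  -0. -48. -19.]
left mm [ -0.5  -0.2 -29.8] tool [ 0.4  0.5 29.8] rot [-0.07  0.15 -0.02]
rows needed 1
[[0.01, 0.01, 0.74], [-0.01, 0.02, -0.0]]
J [  5.1  18.5 -23.   -0.2 -48.4 -19. ] M [ 0.    0.14 -0.01]
```

Call:
apply_moves(targets=[[[0,0,0.2],[0,0,0],45],[[0,0,0.2],[0,0,0],45],[[0,0,0.15],[0,0,0],45],[[0,0,0.1],[0,0,0],45],[[0,0,0],[0,0,0],45]])

```text
time_s: 14.65
tcp_pos: [0.5533, -0.1425, 0.0729]
eef_rot: [-179.9, 0.1, -104.0]
contact_force: [-0.5, -0.4, -0.2]
gripper_width: 0.0552
```

```bash
python3 g.py d .5525 -.1427 .071
```

```text
t 14.65 p [ 0.5533 -0.1425  0.0729] rpy [-1.7990e+02  1.5000e-01 -1.0402e+02] F [-0.5 -0.4 -0.2] w 55.2 J [  5.  20. -25.  -0. -45. -19.]
left mm [-0.8 -0.2 -1.9] tool [0.4 0.8 1.9] rot [-0.1   0.15 -0.02]
rows needed 1
[[0.01, 0.02, 0.05], [-0.01, 0.02, -0.0]]
J [  5.1  20.5 -24.6  -0.2 -44.8 -19. ] M [-0.03  0.14  0.01]
```

Lowering the last 2–3 mm, then releasing.

Call:
apply_moves(targets=[[[0,0,0.06],[0,0,0],45],[[0,0,0.02],[0,0,0],45],[[0,0,0],[0,0,0],58],[[0,0,0],[0,0,0],82],[[0,0,0],[0,0,0],82]])

```text
time_s: 15.15
tcp_pos: [0.5543, -0.1426, 0.071]
eef_rot: [-179.8, 0.2, -104.0]
contact_force: [0.2, 0.7, 0.2]
gripper_width: 0.0684
```

```bash
python3 - <<'E'
from h import *
from plant import r
p=np.array([.552,-.1427,.068])
plan(p-.09*RP.as_matrix()[:,2],RP)
E
```

```text
t 15.15 p [ 0.5543 -0.1426  0.071 ] rpy [-1.7978e+02  1.5000e-01 -1.0398e+02] F [0.2 0.7 0.2] w 68.4 J [  5.  21. -25.  -0. -44. -19.]
left mm [ 5.1 29.8 81.6] tool [-30.4   1.9 -81.5] rot [-2.200e-01  2.015e+01 -2.000e-02]
rows needed 3
[[-0.25, 0.02, -0.68], [-0.01, 0.84, -0.0]]
[[-0.17, 0.02, -0.7], [-0.01, 0.84, -0.0]]
[[-0.09, 0.02, -0.72], [-0.01, 0.84, -0.0]]
```

Call:
apply_moves(targets=[[[0,0,0],[0,0,0],84],[[0,0,-0.1],[0,0.3,0],84],[[0,0.02,0],[0,0.6,0],84],[[0,0,0],[0,0.6,0],84],[[0,0,0],[0,0.6,0],84]])

```text
time_s: 15.65
tcp_pos: [0.5555, -0.1442, 0.0771]
eef_rot: [-179.4, -17.0, -104.4]
contact_force: [-0.3, -0.4, 0.2]
gripper_width: 0.0838
```

```bash
python3 g.py p .552 -.1427 .068
```

```text
t 15.65 p [ 0.5555 -0.1442  0.0771] rpy [-179.39  -17.   -104.42] F [-0.3 -0.4  0.2] w 83.8 J [ 14.  22. -32.  22. -46. -45.]
left mm [-3.5  1.5 -9.1] tool [-3.2  3.8  8.5] rot [-0.47  3.   -0.41]
rows needed 1
[[-0.08, 0.1, 0.21], [-0.06, 0.37, -0.05]]
J [ 13.9  21.8 -32.5  21.6 -45.5 -44.7] M [ 0.92 -0.09 -0.02]
```

Call:
apply_moves(targets=[[[-0.08,0.08,0.18],[-0.05,0.35,-0.05],84],[[0,0,0],[0,0,0],84]])

```text
time_s: 15.85
tcp_pos: [0.553, -0.1412, 0.0688]
eef_rot: [-179.9, -20.1, -103.8]
contact_force: [0.1, 0.1, -1.4]
gripper_width: 0.0838
```

```bash
python3 g.py p .552 -.1427 .068; python3 - <<'E'
from h import *
from plant import r
n="side"
c=r.capture(n);np.savez(f"{n}7.npz",**c)
u,v=proj(c,[.5513,-.1424,.09]).astype(int); a=c["img"][v-60:v+60,u-70:u+70]
cv2.imwrite(f"pics/{n}7.png",cv2.resize(a,None,fx=5,fy=5,interpolation=cv2.INTER_CUBIC))
E
```

```text
t 15.85 p [ 0.553  -0.1412  0.0688] rpy [-179.93  -20.1  -103.78] F [ 0.1  0.1 -1.4] w 83.8 J [ 15.  23. -34.  25. -46. -48.]
left mm [-1.  -1.5 -0.8] tool [1.4 0.6 1.3] rot [-0.15 -0.1   0.21]
rows needed 1
[[0.03, 0.02, 0.03], [-0.02, -0.01, 0.03]]
J [ 15.4  23.  -33.9  24.8 -45.9 -48.5] M [ 1.19 -0.1  -0.04]
```

View pics/side7.png

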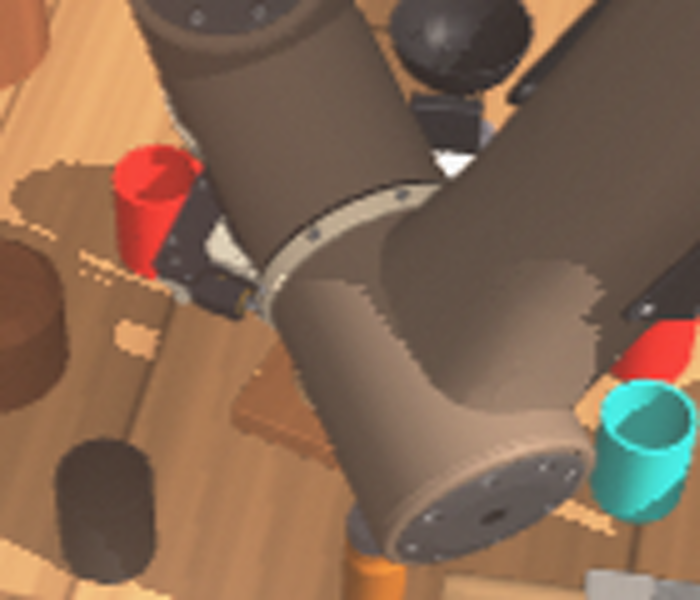

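The arm hides the cup in this view, but the pose is within about 2 mm of the plan. I'll make a small correction and close.

Call:
apply_moves(targets=[[[0.03,0.02,0.02],[0,0,0.02],84],[[0,0,0],[0,0,0],50],[[0,0,0],[0,0,0],50],[[0,0,0],[0,0,0],50],[[0,0,0],[0,0,0],50]], squeeze=15)

```text
time_s: 16.4
tcp_pos: [0.5532, -0.1436, 0.0706]
eef_rot: [-179.6, -19.7, -104.3]
contact_force: [-0.1, 0.5, 0.5]
gripper_width: 0.0577
```

Call:
apply_moves(targets=[[[0,0,0],[0,0,0],45],[[0,0,0],[0,0,0],45],[[0,0,0],[0,0,0],45]], squeeze=30)

```text
time_s: 16.7
tcp_pos: [0.5531, -0.1439, 0.0707]
eef_rot: [-179.6, -19.7, -104.3]
contact_force: [0.0, 0.4, -0.5]
gripper_width: 0.0552
```

```bash
python3 g.py p .552 -.1427 .068
```

```text
t 16.7 p [ 0.5531 -0.1439  0.0707] rpy [-179.6   -19.65 -104.31] F [ 0.   0.4 -0.5] w 55.2 J [ 15.  23. -34.  25. -46. -48.]
left mm [-1.1  1.2 -2.7] tool [-1.7  1.4  2.3] rot [-0.3   0.34 -0.3 ]
rows needed 1
[[-0.04, 0.03, 0.06], [-0.04, 0.04, -0.04]]
J [ 15.   22.7 -33.8  24.5 -45.7 -48.3] M [ 1.24 -0.11 -0.04]
```

Call:
apply_moves(targets=[[[0.1,0,-0.28],[0,0,0],45],[[0.2,0,-0.56],[0,0,0],45],[[0.24,0,-0.66],[0,0,0],45],[[0.24,0,-0.66],[0,0,0],45],[[0.24,0,-0.66],[0,0,0],45]])

```text
time_s: 17.2
tcp_pos: [0.5491, -0.1443, 0.1929]
eef_rot: [179.8, -19.8, -104.1]
contact_force: [0.6, -1.0, -0.8]
gripper_width: 0.055
```

Call:
apply_moves(targets=[[[0.24,0,-0.66],[0,0,0],45],[[0.24,0,-0.66],[0,0,0],45],[[0.24,0,-0.66],[0,0,0],45],[[0,0,0],[0,0,0],45]])

```text
time_s: 17.6
tcp_pos: [0.5493, -0.1439, 0.288]
eef_rot: [-179.8, -19.5, -104.2]
contact_force: [-0.3, 0.5, -1.1]
gripper_width: 0.0552
```

```bash
cat >> h.py <<'E'
RG=Ro.from_euler("xyz",[-179.6,-19.65,-104.31],degrees=True)
CUP_T=RG.inv().apply(np.array([.5530,-.1430,.020])-np.array([.5531,-.1439,.0707]))  # foot in tool
AX_T=RG.inv().apply([0,0,1.])
RF=Ro.from_matrix(A1@A0.T)*RG
PF=VIEW-RF.apply(CUP_T)
E
python3 - <<'E'
from h import *
print(CUP_T,PF,RF.as_euler("xyz",degrees=True),RF.apply(AX_T),LOS)
plan(PF+.03*LOS,RF,n=14)
from plant import r
print(r.get_state()["joints"].round(1))
E
```

```text
[-0.01784708  0.00065069  0.04745912] [0.49565692 0.15382359 0.24891681] [-179.78438535   15.34953024 -167.90274616] [-0.5601962  -0.12316712  0.81915204] [-0.5601962  -0.12316712  0.81915204]
t 17.6 p [ 0.5493 -0.1439  0.288 ] rpy [-179.82  -19.54 -104.16] F [-0.3  0.5 -1.1] w 55.2 J [ 16.  11. -17.  18. -73. -37.]
left mm [-70.4 294.  -14.5] tool [-257.3  140.   -76.3] rot [ -2.33 -30.95  64.71]
rows needed 14
[[-0.46, 0.25, -0.14], [-0.02, -0.28, 0.58]]
[[-0.44, 0.29, -0.12], [-0.02, -0.28, 0.58]]
[[-0.42, 0.32, -0.1], [-0.02, -0.28, 0.58]]
[[-0.4, 0.36, -0.08], [-0.02, -0.28, 0.58]]
[[-0.37, 0.39, -0.07], [-0.02, -0.28, 0.58]]
[ 15.8  10.6 -16.9  17.7 -73.2 -36.7]
```

Call:
apply_moves(targets=[[[-0.46,0.25,-0.14],[-0.02,-0.28,0.58],45],[[-0.44,0.29,-0.12],[-0.02,-0.28,0.58],45],[[-0.42,0.32,-0.1],[-0.02,-0.28,0.58],45],[[-0.4,0.36,-0.08],[-0.02,-0.28,0.58],45],[[-0.37,0.39,-0.07],[-0.02,-0.28,0.58],45]])

```text
time_s: 18.1
tcp_pos: [0.5213, -0.0357, 0.284]
eef_rot: [-175.4, -6.7, -128.3]
contact_force: [0.9, 0.1, -0.2]
gripper_width: 0.0546
```

```bash
cat > gf.py <<'E'
import sys
from h import *
plan(PF+float(sys.argv[1])*LOS,RF,n=int(sys.argv[2]))
from plant import r
s=r.get_state();print(s["joints"].round(1))
R=Ro.from_euler("xyz",s["eef_rot"],degrees=True); f=s["tcp_pos"]+R.apply(CUP_T); ax=R.apply(AX_T)
d=f-LENS; print("foot",f.round(4),"dist",(d@LOS).round(4),"lateral",np.linalg.norm(d-(d@LOS)*LOS).round(4),"axis err",np.degrees(np.arccos(ax@LOS)).round(2))
E
python3 gf.py .03 9
```

```text
t 18.1 p [ 0.5213 -0.0357  0.284 ] rpy [-175.35   -6.69 -128.28] F [ 0.9  0.1 -0.2] w 54.6 J [ 23.   5. -18.   8. -71. -64.]
left mm [-42.4 185.8 -10.5] tool [-120.   147.6  -15.6] rot [ -1.19 -19.44  40.6 ]
rows needed 9
[[-0.33, 0.41, -0.04], [-0.02, -0.27, 0.56]]
[[-0.3, 0.44, -0.03], [-0.02, -0.27, 0.56]]
[[-0.27, 0.46, -0.02], [-0.02, -0.27, 0.56]]
[[-0.23, 0.48, -0.01], [-0.02, -0.27, 0.56]]
[[-0.19, 0.49, 0.0], [-0.02, -0.27, 0.56]]
[ 22.9   4.9 -18.    7.7 -70.9 -63.7]
foot [ 0.5313 -0.0281  0.2348] dist 0.1916 lateral 0.186 axis err 22.9
```

Call:
apply_moves(targets=[[[-0.33,0.41,-0.04],[-0.02,-0.27,0.56],45],[[-0.3,0.44,-0.03],[-0.02,-0.27,0.56],45],[[-0.27,0.46,-0.02],[-0.02,-0.27,0.56],45],[[-0.23,0.48,0],[-0.02,-0.27,0.56],45],[[-0.19,0.49,0],[-0.02,-0.27,0.56],45]])

```text
time_s: 18.6
tcp_pos: [0.4941, 0.0717, 0.2781]
eef_rot: [-176.4, 6.3, -150.7]
contact_force: [0.4, -0.1, -2.1]
gripper_width: 0.0549
```

```bash
python3 gf.py .03 4
```

```text
t 18.6 p [0.4941 0.0717 0.2781] rpy [-176.44    6.29 -150.73] F [ 0.4 -0.1 -2.1] w 54.9 J [ 34.  -2. -25.   5. -62. -97.]
left mm [-15.2  78.4  -4.7] tool [-24.4  76.2   2.6] rot [-0.09 -8.43 17.17]
rows needed 4
[[-0.15, 0.48, 0.02], [-0.0, -0.26, 0.54]]
[[-0.12, 0.49, 0.02], [-0.0, -0.26, 0.54]]
[[-0.08, 0.49, 0.03], [-0.0, -0.26, 0.54]]
[[-0.04, 0.5, 0.03], [-0.0, -0.26, 0.54]]
[ 34.   -2.1 -24.7   4.6 -61.5 -96.9]
foot [0.5152 0.0809 0.233 ] dist 0.1857 lateral 0.0761 axis err 10.23
```

Call:
apply_moves(targets=[[[-0.15,0.48,0.02],[0,-0.26,0.54],45],[[-0.12,0.49,0.02],[0,-0.26,0.54],45],[[-0.08,0.45,0.03],[0,-0.26,0.54],45],[[-0.04,0.35,0.03],[0,-0.2,0.4],45],[[0,0,0],[0,0,0],45]])

```text
time_s: 19.1
tcp_pos: [0.4767, 0.146, 0.2733]
eef_rot: [-179.8, 15.0, -167.6]
contact_force: [-0.5, 0.1, -0.2]
gripper_width: 0.055
```

```bash
python3 gf.py .03 1; python3 gf.py 0 3; python3 - <<'E'
from h import *
from plant import r
for n in("side","top"):
    c=r.capture(n);np.savez(f"{n}8.npz",**c)
    u,v=proj(c,VIEW).astype(int); a=c["img"][max(v-70,0):v+70,max(u-80,0):u+80]
    cv2.imwrite(f"pics/{n}8.png",cv2.resize(a,None,fx=4.2,fy=4.2,interpolation=cv2.INTER_CUBIC))
E
```

```text
t 19.1 p [0.4767 0.146  0.2733] rpy [-179.84   14.98 -167.6 ] F [-0.5  0.1 -0.2] w 55.0 J [  46.   -7.  -33.   11.  -52. -129.]
left mm [2.2 4.1 0.2] tool [-3.   3.6  0.5] rot [ 0.13 -0.37  0.29]
rows needed 1
[[-0.07, 0.09, 0.01], [0.02, -0.05, 0.04]]
[  45.9   -6.9  -33.2   10.7  -51.6 -129.3]
foot [0.5054 0.1528 0.232 ] dist 0.1815 lateral 0.0045 axis err 0.43
t 19.1 p [0.4767 0.146  0.2733] rpy [-179.84   14.98 -167.6 ] F [-0.5  0.1 -0.2] w 55.0 J [  46.   -7.  -33.   11.  -52. -129.]
left mm [ 19.    7.8 -24.3] tool [-13.2   3.6  28.7] rot [ 0.13 -0.37  0.29]
rows needed 3
[[-0.11, 0.03, 0.24], [0.01, -0.02, 0.01]]
[[-0.11, 0.03, 0.24], [0.01, -0.02, 0.01]]
[[-0.11, 0.03, 0.24], [0.01, -0.02, 0.01]]
[  45.9   -6.9  -33.2   10.7  -51.6 -129.3]
foot [0.5054 0.1528 0.232 ] dist 0.1815 lateral 0.0045 axis err 0.43
```

View pics/side8.png

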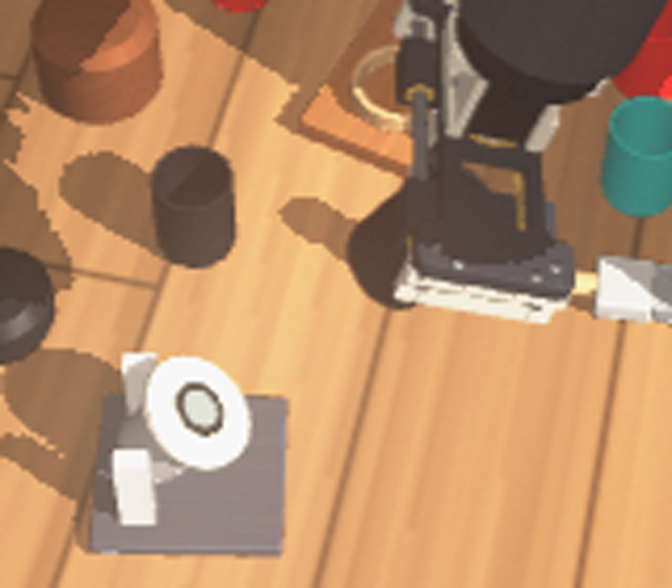

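View pics/top8.png

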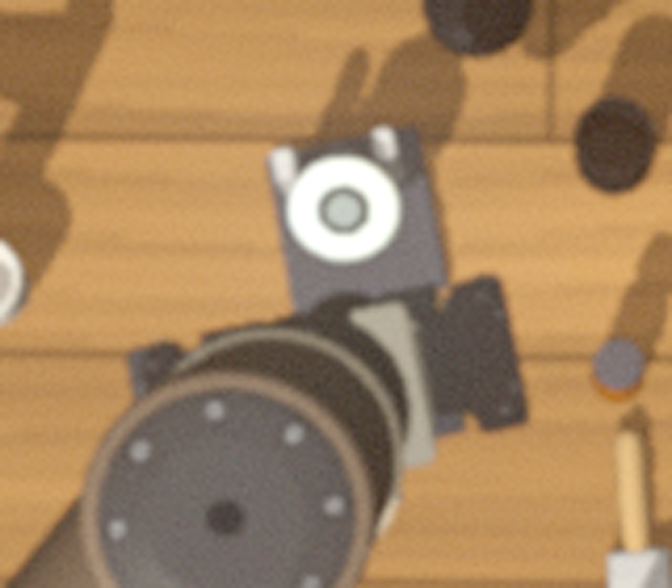

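The side view shows the tilted cup in the jaws, its foot edge at about (385,300) in the crop facing the lens at (200,408). Nothing near it has moved. Going in the last 30 mm.

Call:
apply_moves(targets=[[[-0.12,0.07,0.22],[0.02,-0.04,0.03],45],[[-0.1,0.02,0.22],[0,0,0],45],[[-0.08,0,0.18],[0,0,0],45],[[0,0,0],[0,0,0],45]])

```text
time_s: 19.6
tcp_pos: [0.4964, 0.1519, 0.2506]
eef_rot: [-179.6, 15.2, -167.7]
contact_force: [0.2, -0.7, -1.3]
gripper_width: 0.0551
```

```bash
python3 gf.py 0 1
```

```text
t 19.6 p [0.4964 0.1519 0.2506] rpy [-179.63   15.16 -167.72] F [ 0.2 -0.7 -1.3] w 55.1 J [  45.   -4.  -34.   11.  -48. -129.]
left mm [-0.7  1.9 -1.7] tool [0.7 2.  1.6] rot [-0.11 -0.19  0.18]
rows needed 1
[[0.02, 0.05, 0.04], [-0.01, -0.02, 0.02]]
[  44.6   -3.7  -33.8   11.3  -47.7 -129.1]
foot [0.5252 0.1586 0.2095] dist 0.1512 lateral 0.0023 axis err 0.2
```

Call:
apply_moves(targets=[[[0.02,0.05,0.04],[0,-0.02,0.02],45],[[0,0,0],[0,0,0],45],[[0,0,0],[0,0,0],45]])

```text
time_s: 19.9
tcp_pos: [0.4959, 0.1531, 0.2477]
eef_rot: [-179.6, 15.2, -168.0]
contact_force: [0.9, -0.1, -1.6]
gripper_width: 0.055
```

```bash
python3 gf.py 0 1;  python3 - <<'E'
from h import *
from plant import r
for n in("side",):
    c=r.capture(n);np.savez(f"{n}9.npz",**c)
    u,v=proj(c,VIEW).astype(int); a=c["img"][v-40:v+60,u-70:u+50].copy(); a=cv2.resize(a,None,fx=6,fy=6,interpolation=cv2.INTER_CUBIC)
    def px(p): q=proj(c,p); return (int((q[0]-u+70+.5)*6),int((q[1]-v+40+.5)*6))
    print("scale origin",u,v)
    cv2.imwrite(f"pics/{n}9.png",a)
    e1=np.array([np.sin(globals()['a'] if False else np.radians(12.4)),-np.cos(np.radians(12.4)),0]);e2=np.cross(LOS,e1)
    b=a.copy()
    for k in range(0,360,10):
        w=VIEW+.026*(np.cos(np.radians(k))*e1+np.sin(np.radians(k))*e2); cv2.circle(b,px(w),2,(0,255,0),-1)
    cv2.circle(b,px(LENS),3,(0,0,255),-1); cv2.circle(b,px(VIEW),3,(0,0,255),-1)
    cv2.imwrite(f"pics/{n}9b.png",b)
E
```

```text
t 19.9 p [0.4959 0.1531 0.2477] rpy [-179.59   15.21 -167.96] F [ 0.9 -0.1 -1.6] w 55.0 J [  45.   -4.  -34.   12.  -47. -130.]
left mm [-0.3  0.7  1.2] tool [-0.2  0.7 -1.2] rot [-0.21 -0.14 -0.06]
rows needed 1
[[-0.01, 0.02, -0.03], [-0.03, -0.02, -0.01]]
[  44.9   -3.5  -34.2   11.7  -47.3 -129.9]
foot [0.5249 0.1596 0.2066] dist 0.1489 lateral 0.0012 axis err 0.26
scale origin 256 247
```

View pics/side9b.png

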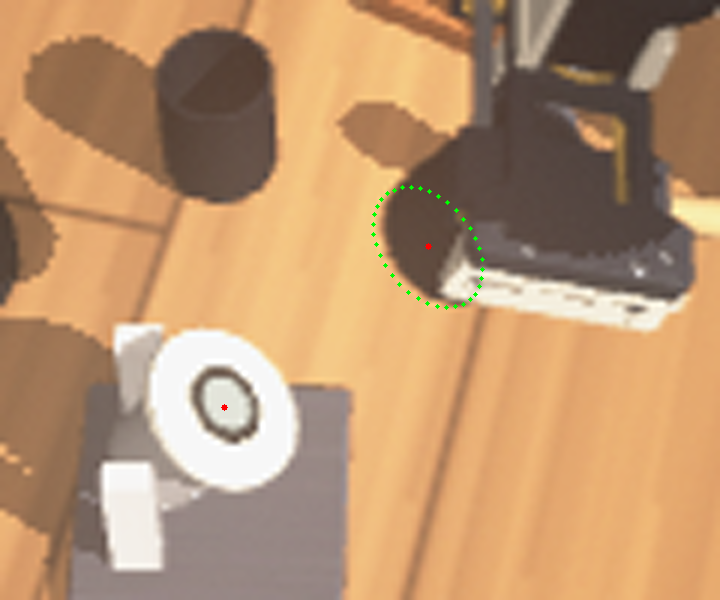

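View pics/side9.png

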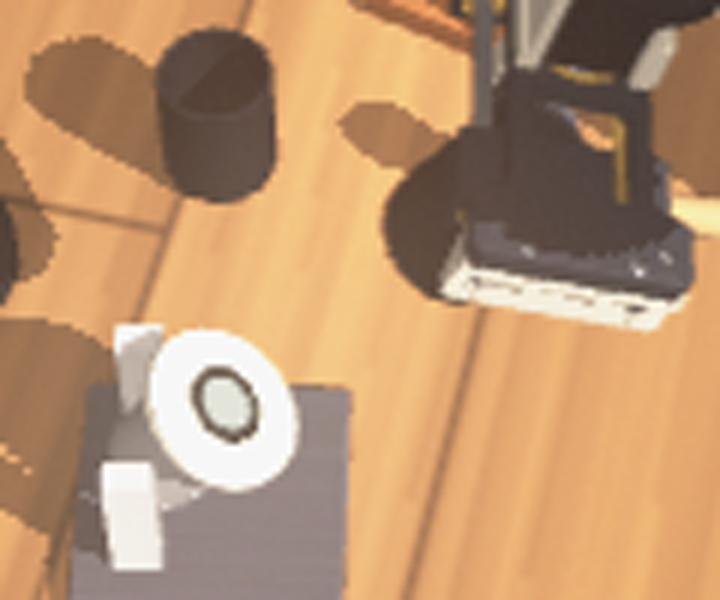

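```bash
python3 - <<'E'
from h import *
c=load("side9.npz"); P=pts(c); M=c["camera_from_world"]; o=-M[:3,:3].T@M[:3,3]; print("cam",o.round(3),"foot facing",((o-VIEW)@-LOS).round(3))
e1=np.array([np.sin(np.radians(12.4)),-np.cos(np.radians(12.4)),0]);e2=np.cross(LOS,e1)
q=(P-VIEW); L=q@LOS;A=q@e1;B=q@e2
m=(abs(A)<.045)&(abs(B)<.045)&(L>-.03)&(L<.075)&(c["img"].max(-1)<110)
print(m.sum(),"L pct",np.percentile(L[m]*1000,[0,1,3,5,10,50]).round(1))
w=m&(L<.05)
for lo in range(-10,50,8):
    k=w&(L*1000>=lo)&(L*1000<lo+8)
    if k.sum()>3: print(lo,k.sum(),"A",(A[k].min()*1000).round(1),(A[k].max()*1000).round(1),"B",(B[k].min()*1000).round(1),(B[k].max()*1000).round(1),"rad",(np.hypot(A[k],B[k]).mean()*1000).round(1))
from scipy.optimize import least_squares
k=w&(L>.006)&(L<.045); 
f=least_squares(lambda x:np.hypot(A[k]-x[0],B[k]-x[1])-.0275,[0,0],loss="soft_l1",f_scale=.002);print("axis off e1,e2",f.x*1000,k.sum(),np.abs(f.fun).mean()*1000,e1.round(2),e2.round(2))
# lens ring check
r=P[...,0]*0; mm=(c["img"].min(-1)>190)&(np.linalg.norm(P-LENS,axis=-1)<.045)
print("ring L",np.percentile(((P-LENS)@LOS)[mm]*1000,[5,25,50,75,95]).round(1),mm.sum(), ((P-LENS)@e1)[mm].mean()*1000,((P-LENS)@e2)[mm].mean()*1000)
# table check
t=P[330:345,300:340]; print("table z",np.median(t[...,2]))
E
```

```text
cam [0.385 0.767 1.127] foot facing -0.756
227 L pct [ 2.6  5.7  6.5  7.   9.7 28.6]
-2 4 A -24.2 -11.2 B -3.1 17.7 rad 22.9
6 39 A -25.8 7.0 B 1.4 24.5 rad 23.6
14 38 A -22.9 12.8 B 6.1 24.7 rad 23.9
22 39 A -22.5 13.7 B 9.5 25.1 rad 23.8
30 36 A -22.7 14.5 B 12.1 25.7 rad 24.2
38 13 A -9.1 13.0 B 21.5 25.4 rad 25.1
axis off e1,e2 [ 2.37769731 -3.27787762] 165 0.9949327100825314 [ 0.21 -0.98  0.  ] [0.8  0.18 0.57]
ring L [-4.2 -1.8 -0.4  0.8  2.8] 432 -1.75598957476129 1.6519237861676985
table z 0.00046899136959160036
```

```bash
python3 - <<'E'
from h import *
from scipy.optimize import least_squares
c=load("side9.npz"); P=pts(c); img=c["img"]
X,Y,Z=P[...,0],P[...,1],P[...,2]
t=load("top0.npz")
# spare cup bottom pixel: crop (218,203)/6
u0,v0=256-70,247-40
for a,b in((218,203),(218,30)): print("pix",u0+a/6-.5,v0+b/6-.5,"ray z0",ray(c,u0+a/6-.5,v0+b/6-.5,0).round(4),"ray z.07",ray(c,u0+a/6-.5,v0+b/6-.5,.07).round(4))
l=ray(c,u0+157/6-.5,v0+85/6-.5,.07);r_=ray(c,u0+274/6-.5,v0+85/6-.5,.07);print("rim l r",l,r_,np.linalg.norm(l-r_))
reg=np.zeros(Z.shape,bool); reg[v0+4:v0+36,u0+24:u0+48]=1
m=reg&(img.max(-1)<105)&(Z>.003); 
print(m.sum(),"Z",np.percentile(Z[m],[0,1,2,3,5,10,50,100]).round(4))
k=m&(Z>.01)&(Z<.06)
f=least_squares(lambda x:np.hypot(X[k]-x[0],Y[k]-x[1])-.0275,[.66,.0],loss="soft_l1",f_scale=.002);print("spare depth axis",f.x,np.abs(f.fun).mean())
# near-bottom / camera geometry: near rim & far rim by rays -> axis
E
```

```text
pix 221.83333333333334 240.33333333333334 ray z0 [0.6609 0.0222 0.    ] ray z.07 [0.6438 0.0685 0.07  ]
pix 221.83333333333334 211.5 ray z0 [ 0.6902 -0.0803  0.    ] ray z.07 [ 0.6713 -0.0277  0.07  ]
rim l r [0.69000793 0.01048905 0.07      ] [ 0.6367529  -0.00216861  0.07      ] 0.054738603413063386
468 Z [0.0048 0.0087 0.0094 0.0105 0.013  0.0164 0.0455 1.1266]
spare depth axis [6.65721547e-01 7.36803113e-05] 0.0019249486649131147
```

```bash
python3 - <<'E'
from h import *
from scipy.optimize import least_squares
from plant import r
e1=np.array([np.sin(np.radians(12.4)),-np.cos(np.radians(12.4)),0]);e2=np.cross(LOS,e1)
s=r.get_state();R=Ro.from_euler("xyz",s["eef_rot"],degrees=True); F=s["tcp_pos"]+R.apply(CUP_T); print("pred foot-VIEW: L,e1,e2 mm",[(round(float((F-VIEW)@k)*1000,1)) for k in(LOS,e1,e2)])
c=r.capture("top");np.savez("top9.npz",**c)
u,v=proj(c,VIEW).astype(int); a=c["img"][v-45:v+45,u-55:u+55].copy(); a=cv2.resize(a,None,fx=7,fy=7,interpolation=cv2.INTER_CUBIC)
cv2.imwrite("pics/top9.png",a)
for k in range(0,360,10):
    for s_ in(0,.07):
        w=F+s_*LOS+(.026 if s_==0 else .028)*(np.cos(np.radians(k))*e1+np.sin(np.radians(k))*e2); q=proj(c,w); cv2.circle(a,(int((q[0]-u+55.5)*7),int((q[1]-v+45.5)*7)),2,(0,255,0) if s_==0 else (255,255,0),-1)
cv2.imwrite("pics/top9b.png",a)
# side: contour
c=load("side9.npz"); img=c["img"]; m=(img.max(-1)<105).astype(np.uint8)
u0,v0=186,207
# silhouette arc: for rows, leftmost dark pixel within crop x 62..80,y 22..50
pt=[]
for y in range(26,50):
    row=np.where(m[v0+y,u0+60:u0+90])[0]
    if len(row): pt.append((u0+60+row[0]-.5,v0+y))
print([(round((p[0]-u0)*6),round((p[1]-v0)*6)) for p in pt])
def onpl(p,s_):
    M=c["camera_from_world"];R_=M[:3,:3];o=-R_.T@M[:3,3];d=R_.T@np.array([(p[0]-c["cx"])/c["fx"],-(p[1]-c["cy"])/c["fy"],-1])
    w=o+d*(((VIEW+s_*LOS)-o)@LOS)/(d@LOS); return (w-VIEW)@e1,(w-VIEW)@e2
arc=[p for p in pt if 29<=p[1]-v0<=49]
for s_ in(-.003,0,.003,.006):
    Q=np.array([onpl(p,s_) for p in arc])
    f=least_squares(lambda x:np.hypot(Q[:,0]-x[0],Q[:,1]-x[1])-.026,[0,0],loss="soft_l1",f_scale=.001);print("s",s_,"centre e1 e2 mm",(f.x*1000).round(1),"res",np.abs(f.fun).mean()*1000)
E
```

```text
pred foot-VIEW: L,e1,e2 mm [-1.0, 0.9, -0.8]
[(429, 156), (417, 162), (411, 168), (411, 174), (399, 180), (399, 186), (393, 192), (387, 198), (387, 204), (387, 210), (387, 216), (387, 222), (387, 228), (387, 234), (387, 240), (393, 246), (393, 252), (399, 258), (399, 264), (405, 270), (411, 276), (417, 282), (423, 288)]
s -0.003 centre e1 e2 mm [ 7.6 -8.6] res 0.748057427406229
s 0 centre e1 e2 mm [ 5.1 -6.6] res 0.7357129502651111
s 0.003 centre e1 e2 mm [ 2.7 -4.6] res 0.7236357410430668
s 0.006 centre e1 e2 mm [ 0.2 -2.7] res 0.7116910028638741
```

View pics/top9b.png

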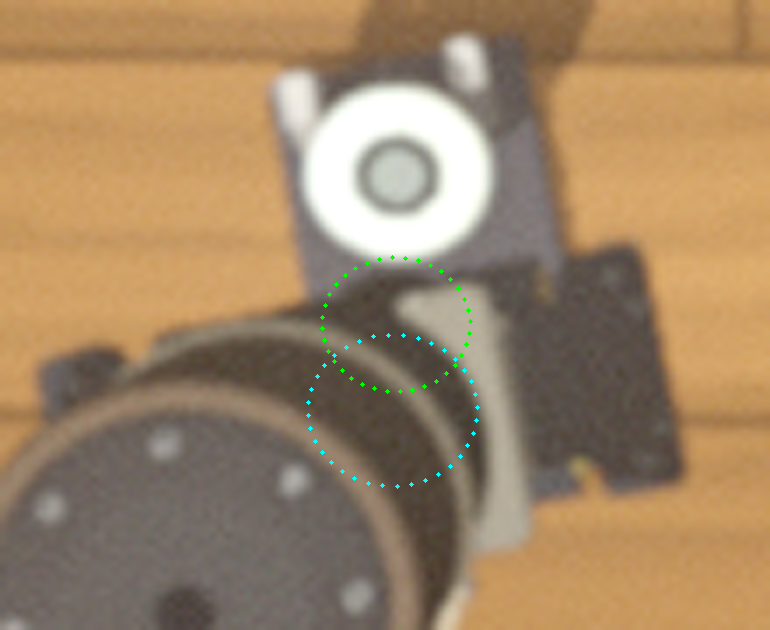

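View pics/top9.png

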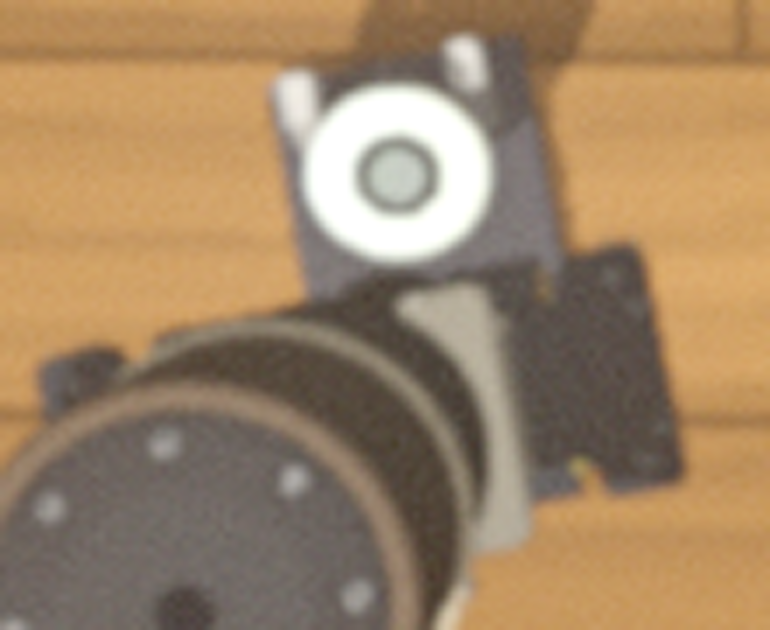

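The last views disagree slightly with the arm's own prediction. In the side view the foot arc sits at crop x≈387 instead of 374, and in the top view the foot edge is at (395,268) instead of (395,258). That puts the cup about 3–4 mm too far out along the sight line and about 2–3 mm low. I'll make a compromise correction.

```bash
python3 - <<'E'
from h import *
from plant import r
e1=np.array([np.sin(np.radians(12.4)),-np.cos(np.radians(12.4)),0]);e2=np.cross(LOS,e1)
s=r.get_state();R=Ro.from_euler("xyz",s["eef_rot"],degrees=True)
F=s["tcp_pos"]+R.apply(CUP_T); print([(round(float((F-VIEW)@k)*1000,1)) for k in(LOS,e1,e2)])
print((R.inv().apply(-.0025*LOS-.0015*e1+.002*e2)/.04).round(3))
E
```

```text
[-0.9, 0.9, -0.7]
[-0.068  0.038  0.042]
```

Call:
apply_moves(targets=[[[-0.07,0.04,0.04],[-0.02,-0.02,-0.01],45],[[0,0,0],[0,0,0],45],[[0,0,0],[0,0,0],45]])

```text
time_s: 20.3
tcp_pos: [0.4989, 0.1559, 0.2477]
eef_rot: [-179.8, 15.5, -167.9]
contact_force: [-0.3, -0.1, -1.6]
gripper_width: 0.0549
```

```bash
python3 gf.py 0 1; cat > chk.py <<'E'
from h import *
from scipy.optimize import least_squares
from plant import r
e1=np.array([np.sin(np.radians(12.4)),-np.cos(np.radians(12.4)),0]);e2=np.cross(LOS,e1)
s=r.get_state();R=Ro.from_euler("xyz",s["eef_rot"],degrees=True); F=s["tcp_pos"]+R.apply(CUP_T); print("arm foot-VIEW: L,e1,e2 mm",[(round(float((F-VIEW)@k)*1000,1)) for k in(LOS,e1,e2)])
c=r.capture("side"); img=c["img"]; m=(img.max(-1)<105)
u0,v0=186,207; arc=[]
for y in range(29,50):
    row=np.where(m[v0+y,u0+60:u0+90])[0]
    if len(row): arc.append((u0+60+row[0]-.5,v0+y))
M=c["camera_from_world"];R_=M[:3,:3];o=-R_.T@M[:3,3]
for s_ in(-.003,0,.003):
    Q=[]
    for p in arc:
        d=R_.T@np.array([(p[0]-c["cx"])/c["fx"],-(p[1]-c["cy"])/c["fy"],-1]); w=o+d*(((VIEW+s_*LOS)-o)@LOS)/(d@LOS); Q.append(((w-VIEW)@e1,(w-VIEW)@e2))
    Q=np.array(Q); f=least_squares(lambda x:np.hypot(Q[:,0]-x[0],Q[:,1]-x[1])-.026,[0,0],loss="soft_l1",f_scale=.001);print("s",s_,(f.x*1000).round(1))
P=pts(c);q=P-VIEW;L,A,B=q@LOS,q@e1,q@e2
k=(abs(A)<.045)&(abs(B)<.045)&(L>.006)&(L<.045)&(img.max(-1)<110)
f=least_squares(lambda x:np.hypot(A[k]-x[0],B[k]-x[1])-.0275,[0,0],loss="soft_l1",f_scale=.002);print("depth axis",(f.x*1000).round(1))
# axis direction from depth: centre in two slabs
for lo,hi in((.005,.02),(.025,.04)):
    j=k&(L>lo)&(L<hi); g=least_squares(lambda x:np.hypot(A[j]-x[0],B[j]-x[1])-.0272,[0,0],loss="soft_l1",f_scale=.002); print(" slab",(g.x*1000).round(1),j.sum())
E
python3 chk.py
```

```text
t 20.3 p [0.4989 0.1559 0.2477] rpy [-179.8    15.48 -167.85] F [-0.3 -0.1 -1.6] w 54.9 J [  45.   -3.  -34.   12.  -47. -130.]
left mm [-3.2 -2.1  1.2] tool [ 3.1 -1.3 -2.1] rot [0.03 0.13 0.05]
rows needed 1
[[0.08, -0.03, -0.05], [0.0, 0.02, 0.01]]
[  44.8   -3.3  -34.1   11.6  -46.8 -129.7]
foot [0.528  0.1626 0.2068] dist 0.147 lateral 0.0027 axis err 0.13
arm foot-VIEW: L,e1,e2 mm [-3.0, -1.4, 2.4]
s -0.003 [ 3.9 -3.8]
s 0 [ 1.5 -1.8]
s 0.003 [-1.   0.2]
depth axis [ 0.2 -0.4]
 slab [ 0.1 -0.3] 70
 slab [-0.3 -0.1] 61
```

Vision now puts the cup's axis within 1 mm of the sight line and parallel to it, about 1–2 mm long on distance. The arm's reading is 3 mm short, so the pose is between the two. I'll do a short hold, a final look, and hand in.

Call:
apply_moves(targets=[[[0,0,0],[0,0,0],45],[[0,0,0],[0,0,0],45]])

```text
time_s: 20.55
tcp_pos: [0.4989, 0.1559, 0.2478]
eef_rot: [-179.8, 15.5, -167.9]
contact_force: [-0.2, 0.4, -2.2]
gripper_width: 0.0546
```

```bash
python3 gf.py 0 1|tail -1; python3 - <<'E'
from h import *
from plant import r
c=r.capture("side"); cv2.imwrite("pics/final.png",cv2.resize(c["img"][60:360,130:430],None,fx=2,fy=2))
s=r.get_state();print(s["qd"].round(1),s["gripper_width"])
E
```

```text
foot [0.528  0.1626 0.2068] dist 0.1471 lateral 0.0028 axis err 0.14
[-0.1  0.1 -0.1 -0.  -0.1  0. ] 0.055062388650183716
```

View pics/final.png

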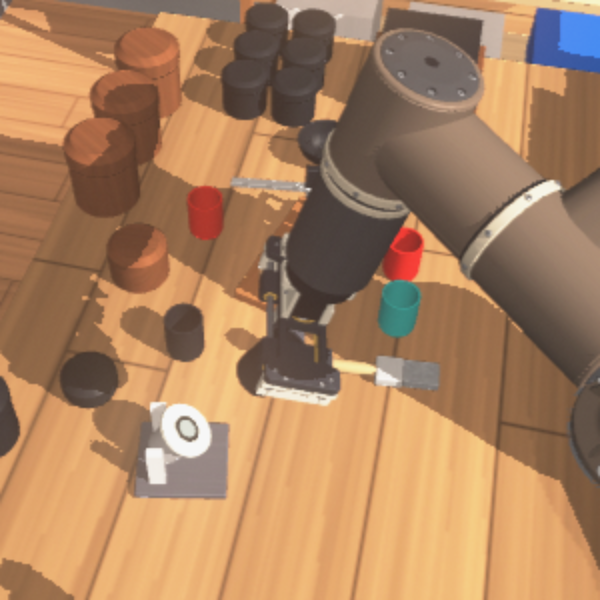

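The view shows the cup held steady in front of the lens, with the keeper still swung clear at (265,184). The visible bystanders are where they were. Handing in.

```bash
python3 -c "
from plant import r
print(r.close_job())"
```

```text
the job is handed in; nothing more can be done
None
```

The cup is out of the stand and held still in front of the inspection camera, and I handed the job in at about 20.6 s. I pressed the knob fully down and turned it clockwise until the stop resisted at about 1.3 N·m, so the keeper swung clear, then lifted the cup.

**Regrasp:** My first straight-down grasp could not reach the viewing pose, because it needed joint 3 past its -58.28° limit. That joint read -58.27° on the way there. I set the cup back in the socket, gripped it again with the tool leaning 20°, and lifted it a second time.

**Last checks:** the arm's readings and the pictures disagree by a few millimetres, so I left the cup between the two.

| Check | Arm's readings | Pictures |
|---|---|---|
| Distance from the lens | 147 mm | about 151–152 mm |
| Off the line of sight | 2.8 mm | about 0.5 mm |
| Cup axis against the line of sight | 0.14° | parallel, as near as the depth data shows |

- **Steadiness:** the joints were still and the grip was steady at 55 mm opening.
- **Surroundings:** the camera had not visibly moved, and neither had the bystanders in view. The small amber jar was hidden behind the gripper in the last picture, but it was still standing in the view before the final approach.
- **Unexplained reading:** a brief force of about 28 N showed on the wrist during the first approach, as joint 3 neared its limit, and was gone 0.1 s later.

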